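# Stack the optics cases back on the sloping stand

## Robot

A 6-joint arm with a two-finger parallel gripper is mounted at the origin on the work surface. World frame = base frame: x ahead of the robot, y to its left, z up, the work surface at z = 0. Lengths are in m, angles in rad, forces in N, time in s.
With the tool pointing down it reaches from about 0.3 to 0.775 m from the base axis. Payload 14.6 kg.
Tool frame: the origin (TCP) lies at the very end of the fingers, on their centre line; the grasp point (between the pads) lies 19 mm behind it (pinch_z is the distance from the TCP to the grasp point, in m); x points along the fingers, z is the direction in which the jaws open and shut, and the axes are right-handed (so a half turn about x gives the same grasp; the last joint's range is limited). The gripper opens to 94 mm and grips with 3 to 60 N. Pads are 16 mm wide; open, the fingers measure 119 mm over their backs; the gripper's body (75 mm by 177 mm) begins 78 mm behind the grasp point.
Start: joints at [-1.336, 0.3, 1.521, -0, 1.321, -0.067], TCP at [0.163, -0.525, 0.205] pointing down, gripper open.
Joint ranges: [-3.03, 3.03], [-0.79, 2.21], [0.23, 2.52], [-1.04, 4.18], [0, 3.07], [-2.55, 2.55]. Speed limits (rad/s): [2.22, 2.22, 2.57, 3.14, 3.14, 3.14].

## Interface

Orientations are given as a 3x3 rotation matrix whose columns are the frame's x, y, z axes.
In Python, from workcell import observe, capture, get_calibration, hand_in, pinch_z gives the robot as it stands. The module is installed in compiled form; this text tells all that it offers.
- The arm moves only by the tool send_rows, never from a script. Its argument "rows" is text: rows parted by semicolons, each of 7 numbers parted by spaces: the shift along the world's x, y, z scaled (see below), then the turn, a rotation vector about the world's x, y, z scaled (see below), then the finger opening in mm, from 0 to 94. In form: x y z ax ay az fingers; .... A call has exactly 8 rows; each row is the pose to reach, as a shift and turn from the pose commanded when the call began; what a row does not reach only later rows make up. The controller multiplies each number of a shift by 250 mm and each number of a turn by pi/4 rad. A row lasts 1/8 s, in which the tool goes at most 62.5 mm and 10.7 degrees, less where a joint would pass 70% of its speed; a pose out of reach is approached as far as the arm can. A call with a number of a shift or a turn outside -1 to 1 is refused whole. A call with a gripper value outside its range is refused whole. The fingers move at their own pace and stop on an object; "newtons" is the grip in N (left out, the last holds). Time passes only in rows, so rows that repeat a pose let the fingers close, or fill a call up. It gives the time, the measured TCP pose, the force and the opening at its end, in the units of the state.
- observe(): the state, without advancing time (a new reading comes with each control period).
- capture(name): name is "scene" or "top"; returns the picture (420x560x3 uint8, red, green, blue); there is no depth.
- get_calibration(name): a dict with "intrinsics" (3x3 intrinsics, pixels), "T" (4x4, takes a point from camera to world coordinates). Camera axes: x right, y down, z forward; pixel columns grow to the right and rows downward; lengths in m; the calibration is good to about 2 mm. A picture is of the moment at which its call begins. get_calibration takes no time and is no camera call.
- hand_in(): hands the job in, once; it reports no verdict.
The state is a dict: "time_s": time; "joint_pos": joint angles; "dq": joint speeds; "joint_efforts": joint torques, N m; "position": TCP position; "orientation": TCP orientation; "ft_force": force on the tool from outside, world axes, zero at the start; "ft_torque": the same for the moment, N m; "opening": opening from 0.0 (shut) to 1.0 (fully open).
Only numpy, scipy, OpenCV 4.12 (cv2) and the standard library are available. Lean on these libraries where they do the work, as an engineer would, in place of code of your own. Each camera call takes 0.05 s, during which the arm holds its last target.

## Task

Tidy the three optics cases into one stack on the sloping stand: push the grey case fully home against the backstop, stack the blue case on it and the orange case on top, lids up, labels to the open front, centred across the stand, each one leaning back flush and square against the backstop. The optics inside are delicate: set the cases down gently, without tipping them, dropping them or ramming the stop, and leave the other things on the table alone.

Things in the scene. Friction and masses are not known exactly. Their poses are not given: they have to be found in the camera images.
- tray: fixed white sheet floor of the sloping stand, black liner, 190 mm wide, sides and high front open. Origin: on the floor's top at mid-width, where the backstop's face stands at its rearmost setting, 40 mm above the table; the floor ends 205 mm from it. +x up the floor to the open front (20 deg above level); +y across; +z square to the floor, leaning 20 deg from vertical to the low end
- backstop: slotted seat of the adjustable backstop (same origin, axes as tray). It carries an upright plate with a grey facing, square to the floor, 184 mm wide, 88 high, clamped firmly where its face is 0 to 40 mm up the floor (tray x): where is not reported; see or feel it. Cases do not slide on the grippy liner or each other by themselves; a push takes 1 to 6 N
- grey_case_center (a point): centre (half-way up) of the closed grey plastic optics case: 66 mm deep (its x), 160 long (its y), 36 high (its z, lid up). +x points out of its front, the long face with white label and black latches; the hinged back is at -x. About 0.5 kg, give or take 30%. It starts on the tray's floor, 17 to 70 mm short of the backstop and up to 3 deg askew, label to the front.
- blue_case_center (a point): centre (half-way up) of the closed blue plastic optics case: 62 mm deep (its x), 145 long (its y), 32 high (its z, lid up). +x points out of its front, the long face with white label and black latches; the hinged back is at -x. About 0.4 kg, give or take 30%. It starts flat on the table, lid up.
- orange_case_center (a point): centre (half-way up) of the closed orange plastic optics case: 58 mm deep (its x), 125 long (its y), 30 high (its z, lid up). +x points out of its front, the long face with white label and black latches; the hinged back is at -x. About 0.3 kg, give or take 30%. It starts flat on the table, lid up.
- solvent_bottle: closed amber bottle, 52 mm across, 105 mm high, standing; origin at its foot; leave alone
- mirror_mount: metal mirror mount, 50 mm square, on a round-footed post, 108 mm high; origin at its foot; leave alone
- power_meter: black bench meter, 85 x 150 x 36 mm, with a small screen; origin under its centre; leave alone
- driver: screwdriver lying on the table, 170 mm long; leave alone
Not all that is in view belongs to the job. Of the things shaped like the part that bears blue_case_center, the blue one is meant. Leave any turquoise look-alike of the part that bears orange_case_center alone.

How it is judged:
By the outcome, as a careful person would: the job done as asked, in the order asked, and still so for the second after the job is handed in, with the robot touching nothing.
It also fails if it takes over 72 s, if anything falls off the work surface, if the arm or the gripper's body presses on something with over 40 N, if the wrist force passes 120 N, or if a joint passes its speed limit or range.

## Working session

There is one attempt and no reset: what is moved stays moved. The work goes in short steps, Python scripts to look and compute and a tool call to move; the robot and the scene stay as the last step left them, time stands still between calls to the robot, and variables do not carry over. Pictures are saved under pics/ and viewed, and the job is handed in when it is done.

Besides the shell and the picture viewer there is one more tool, called after "Emit:" as a command line: name --argument value ..., lists and objects as JSON in quotes. send_rows: Moves the arm, as the interface text tells. Its arguments: {"type":"object","properties":{"rows":{"type":"string"},"newtons":{"type":"number"}},"required":["rows"]}

```bash
mkdir -p pics; python3 - <<'E'
from workcell import *
import cv2, numpy as np
print(observe()); print(pinch_z if not callable(pinch_z) else pinch_z())
for n in ("scene","top"):
    im=capture(n); cv2.imwrite(f"pics/{n}0.png",im[:,:,::-1]); c=get_calibration(n); print(n,np.round(c["intrinsics"],1).tolist(),np.round(c["T"],4).tolist())
E
```

```text
{'time_s': 0.0, 'joint_pos': array([-1.33559016e+00,  3.00401740e-01,  1.52161114e+00, -3.37240719e-05,
        1.32067418e+00, -6.65919602e-02]), 'dq': array([5.47937951e-04, 6.01439395e-04, 2.27053330e-04, 9.08232989e-04,
       1.61204206e-03, 5.34527134e-05]), 'joint_efforts': array([ 1.72353277e-03, -5.31801581e+01, -3.52735054e+01,  7.08469329e-02,
        2.43713718e-02, -1.08839333e-04]), 'position': array([ 0.16341094, -0.52488266,  0.20491165]), 'orientation': array([[-2.86819684e-04,  9.54801083e-01,  2.97245371e-01],
       [ 1.05666047e-03,  2.97245507e-01, -9.54800499e-01],
       [-9.99999401e-01,  4.02318548e-05, -1.09415642e-03]]), 'ft_force': array([-1.14963004,  0.41149024, -0.09856969]), 'ft_torque': array([-0.02122819, -0.05997516,  0.04294961]), 'opening': 0.997225815127073}
0.0188
scene [[503.0, 0.0, 280.2], [0.0, 503.0, 213.5], [0.0, 0.0, 1.0]] [[-0.8256, 0.466, -0.3181, 0.8722], [0.564, 0.697, -0.4428, 0.4311], [0.0154, -0.545, -0.8383, 0.9225], [0.0, 0.0, 0.0, 1.0]]
top [[482.2, 0.0, 278.7], [0.0, 482.2, 216.0], [0.0, 0.0, 1.0]] [[-0.0298, -0.9878, 0.1527, 0.3668], [-0.9992, 0.0337, 0.0232, -0.0229], [-0.0281, -0.1519, -0.988, 1.1757], [0.0, 0.0, 0.0, 1.0]]
```

View pics/scene0.png

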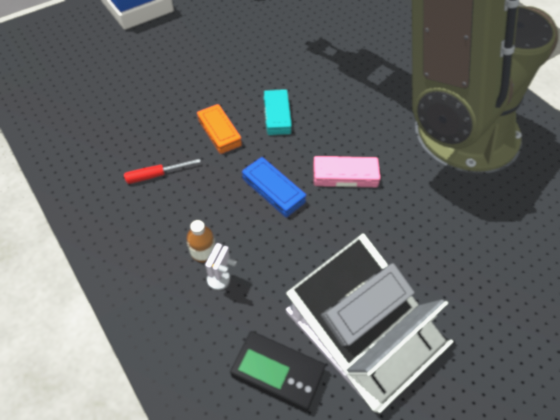

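View pics/top0.png

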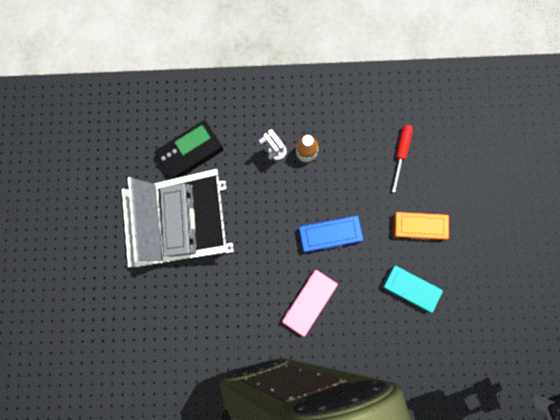

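```bash
cat > h.py <<'E'
import numpy as np, cv2
from workcell import *
def ray(n,u,v):
    c=get_calibration(n);K=np.array(c["intrinsics"]);T=np.array(c["T"])
    d=T[:3,:3]@np.linalg.solve(K,[u,v,1.]);return T[:3,3],d
def atz(n,u,v,z):
    o,d=ray(n,u,v);return o+d*(z-o[2])/d[2]
def proj(n,P):
    c=get_calibration(n);K=np.array(c["intrinsics"]);T=np.linalg.inv(np.array(c["T"]))
    P=np.atleast_2d(P);p=(T[:3,:3]@P.T).T+T[:3,3];q=(K@p.T).T;return q[:,:2]/q[:,2:]
def crop(src,dst,x,y,w,h,s):
    im=cv2.imread(src);im=im[y:y+h,x:x+w];cv2.imwrite(dst,cv2.resize(im,None,fx=s,fy=s,interpolation=cv2.INTER_CUBIC))
E
python3 - <<'E'
from h import *
crop("pics/top0.png","pics/t_tray.png",115,160,130,120,6)
crop("pics/scene0.png","pics/s_tray.png",280,230,180,180,3.3)
crop("pics/top0.png","pics/t_cases.png",280,190,180,150,4)
crop("pics/scene0.png","pics/s_cases.png",180,80,210,150,3.8)
E
```

```text
(no output)
```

View pics/t_tray.png

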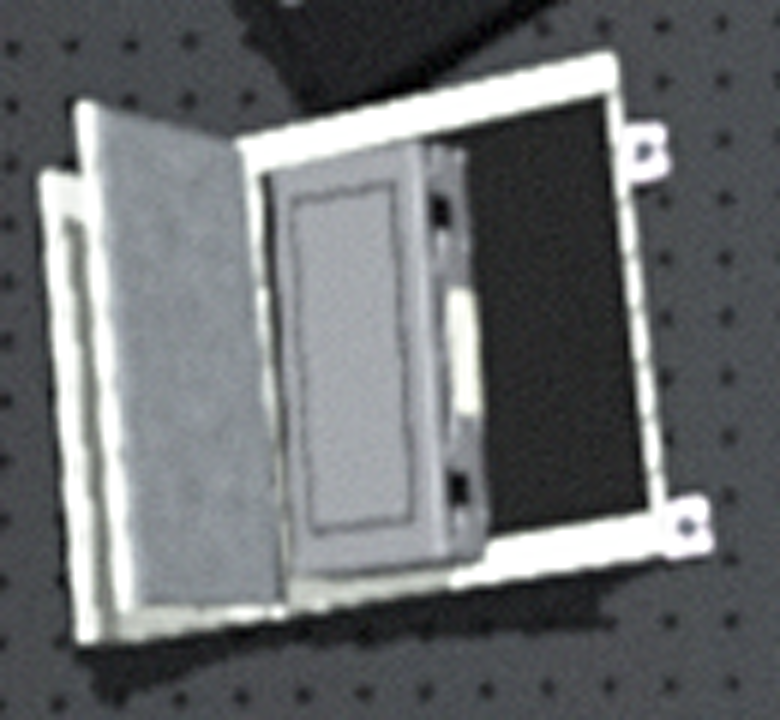

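View pics/s_tray.png

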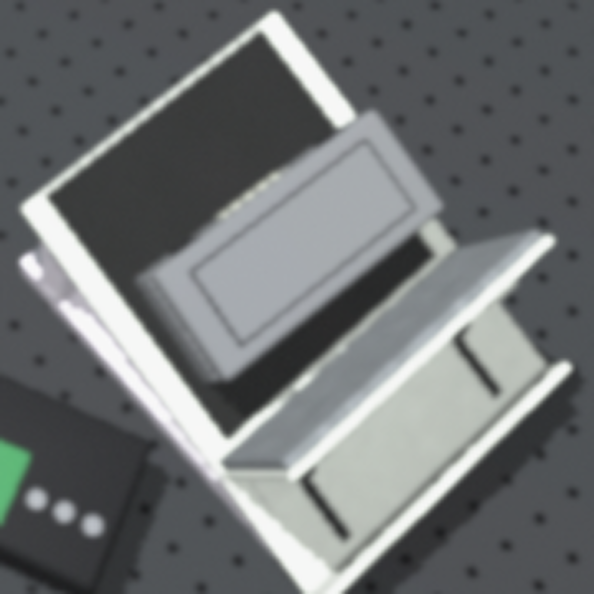

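View pics/t_cases.png

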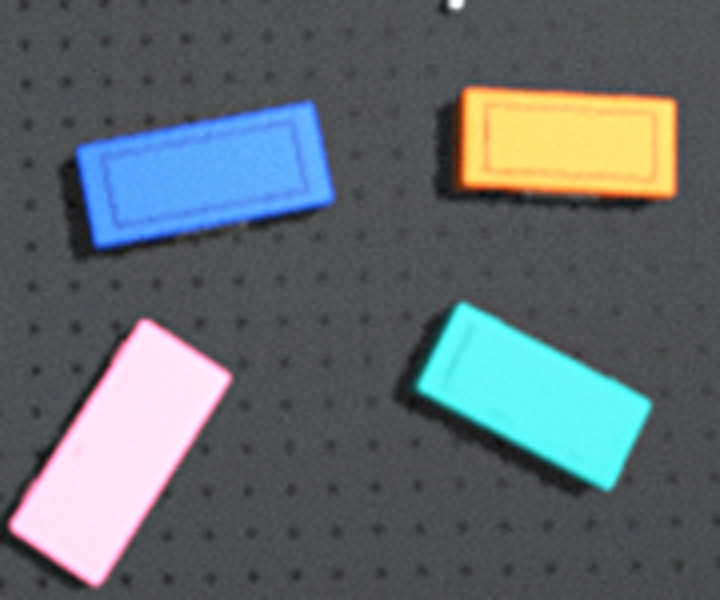

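View pics/s_cases.png

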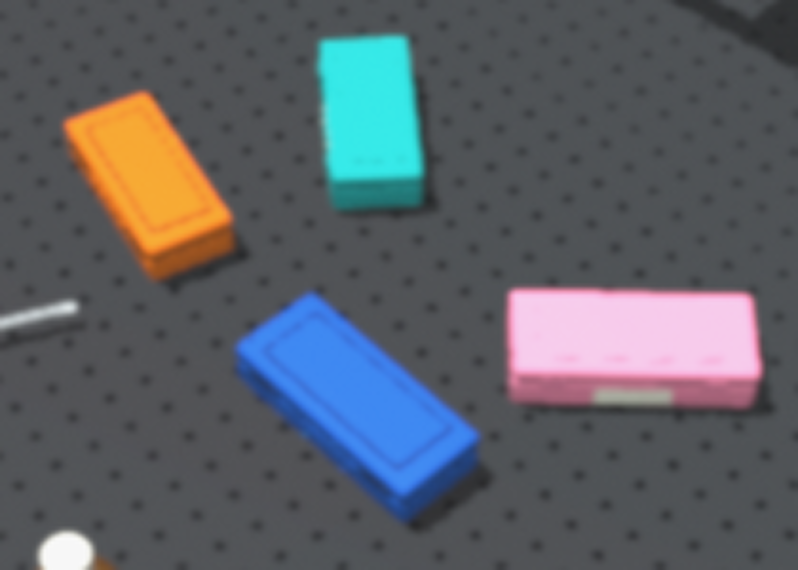

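```bash
cat > fit.py <<'E'
from h import *
from scipy.optimize import least_squares
def px(p,s,x,y): p=np.array(p,float); return (p+.5)/s-.5+[x,y]
def Rz(a): c,s=np.cos(a),np.sin(a); return np.array([[c,-s,0],[s,c,0],[0,0,1.]])
def Ry(a): c,s=np.cos(a),np.sin(a); return np.array([[c,0,s],[0,1,0],[-s,0,c]])
def trayR(yaw): return Rz(yaw)@Ry(-np.deg2rad(20))
E
python3 - <<'E'
from fit import *
t=lambda p:px(p,4,280,190)
for nm,c,h in (("blue",[(78,147),(313,101),(335,203),(97,249)],.032),("orange",[(462,87),(676,99),(675,198),(460,188)],.030)):
    P=np.array([atz("top",*t(q),h) for q in c]); print(nm,np.round(P.mean(0),4),[round(np.linalg.norm(P[i]-P[(i+1)%4])*1e3,1) for i in range(4)])
    d=(P[0]-P[1]+P[3]-P[2]);print(np.rad2deg(np.arctan2(d[1],d[0])))
    ps=[(v+.5) for v in []]
s=lambda p:px(p,3.8,180,80)
for nm,c,h in (("blue",[(237,352),(312,293),(479,438),(403,500)],.032),("orange",[(66,125),(148,92),(233,220),(153,253)],.030)):
    P=np.array([atz("scene",*s(q),h) for q in c]); print(nm,np.round(P.mean(0),4),[round(np.linalg.norm(P[i]-P[(i+1)%4])*1e3,1) for i in range(4)])
    d=(P[3]-P[0]+P[2]-P[1]);print(np.rad2deg(np.arctan2(d[1],d[0])))
# tray
obs=[("top",px((617,55),6,115,160),(.205,1)),("top",px((663,540),6,115,160),(.205,-1)),("scene",px((273,10),3.3,280,230),(.205,-1)),("scene",px((20,208),3.3,280,230),(.205,1))]
f=lambda q:np.concatenate([proj(n,q[:2].tolist()+[.04]+trayR(q[2])@[X,sg*.095,0])[0]-p if 0 else proj(n,np.r_[q[:2],.04]+trayR(q[2])@[X,sg*.095,0])[0]-p for n,p,(X,sg) in obs])
r=least_squares(f,[.4,.3,-1.6]);print(r.x,np.rad2deg(r.x[2]),np.round(r.fun,2))
q=r.x;R=trayR(q[2]);o=np.r_[q[:2],.04]
for X in(-.1,-.08,-.06,0,.04,.205):
  for Y in(-.095,.095):
    a=proj("top",o+R@[X,Y,0])[0];b=proj("scene",o+R@[X,Y,0])[0]
    print(X,Y,np.round((a-[115,160])*6),np.round((b-[280,230])*3.3))
np.save("tray.npy",q)
def line(X,Y,Z):
    a=proj("top",o+R@[X,Y,Z])[0];b=proj("scene",o+R@[X,Y,Z])[0]
    return np.round((a-[115,160])*6),np.round((b-[280,230])*3.3)
for X in(0,.01,.02,.03,.04):
  print("stop",X,[line(X,Y,.088) for Y in(-.092,.092)],"bot",[line(X,Y,0) for Y in(-.092,.092)])
# grey lid corners
g=[("top",px((278,170),6,115,160),(-1,1)),("top",px((422,143),6,115,160),(1,1)),("top",px((445,553),6,115,160),(1,-1)),("top",px((298,573),6,115,160),(-1,-1)),
("scene",px((372,110),3.3,280,230),(1,-1)),("scene",px((440,205),3.3,280,230),(-1,-1)),("scene",px((225,378),3.3,280,230),(-1,1)),("scene",px((138,275),3.3,280,230),(1,1))]
f=lambda w:np.concatenate([proj(n,o+R@(np.r_[w[:2],.036]+Rz(w[2])@[a*.033,b*.080,0]))[0]-p for n,p,(a,b) in g])
r=least_squares(f,[.08,0,0]);print("grey in tray",r.x[:2]*1e3,np.rad2deg(r.x[2]),np.round(r.fun,2)); np.save("grey.npy",r.x)
E
```

```text
blue [ 0.4976 -0.1193  0.032 ] [np.float64(143.1), np.float64(62.3), np.float64(143.7), np.float64(61.9)]
99.17957446408907
orange [ 0.5098 -0.3351  0.03  ] [np.float64(126.6), np.float64(59.3), np.float64(126.2), np.float64(60.8)]
85.08422312742525
blue [ 0.5022 -0.1132  0.032 ] [np.float64(62.3), np.float64(143.2), np.float64(61.0), np.float64(141.1)]
98.67322931950459
orange [ 0.5125 -0.3304  0.03  ] [np.float64(58.6), np.float64(124.0), np.float64(54.7), np.float64(122.9)]
85.26572723568225
[ 0.53515743  0.32438547 -1.47467339] -84.49256163464752 [-1.39 -1.26 -0.03  0.47  0.1  -0.21 -0.2  -1.13]
-0.1 -0.095 [ -3. 651.] [610. 449.]
-0.1 0.095 [-36. 197.] [374. 686.]
-0.08 -0.095 [ 37. 645.] [587. 419.]
-0.08 0.095 [  2. 188.] [350. 654.]
-0.06 -0.095 [ 77. 638.] [564. 390.]
-0.06 0.095 [ 42. 178.] [326. 621.]
0 -0.095 [201. 617.] [497. 301.]
0 0.095 [162. 150.] [255. 524.]
0.04 -0.095 [286. 603.] [452. 243.]
0.04 0.095 [244. 131.] [208. 460.]
0.205 -0.095 [660. 540.] [272.   8.]
0.205 0.095 [606.  45.] [ 18. 203.]
stop 0 [(array([ 53., 607.]), array([581., 289.])), (array([ 15., 1
[... 349 characters left out ...]
ray([556., 257.])), (array([ 59., 110.]), array([303., 491.]))] bot [(array([243., 603.]), array([471., 275.])), (array([203., 148.]), array([235., 489.]))]
stop 0.03 [(array([120., 595.]), array([544., 241.])), (array([ 80., 105.]), array([290., 473.]))] bot [(array([264., 599.]), array([460., 261.])), (array([224., 143.]), array([224., 473.]))]
stop 0.04 [(array([142., 592.]), array([532., 225.])), (array([102.,  99.]), array([277., 456.]))] bot [(array([285., 595.]), array([449., 246.])), (array([245., 138.]), array([212., 457.]))]
grey in tray [103.97029217  -7.69701423] -2.3232948825078474 [-1.43 -2.64 -0.8  -2.69 -0.24 -0.16 -0.97 -0.37 -0.32 -2.12  0.89 -0.32
 -0.6   0.13  3.09 -1.75]
```

```bash
cat > plan.py <<'E'
from fit import *
from scipy.spatial.transform import Rotation as Rot
q=np.load("tray.npy"); o=np.r_[q[:2],.04]; TR=trayR(q[2])
def tool_tray(mode,yaw=0):
    # mode 'g+': jaw z=+trayx ; 'g-': jaw z=-trayx ; 'p': jaw z=+tray y
    z={'g+':[1,0,0],'g-':[-1,0,0],'p':[0,1,0]}[mode]; z=Rz(yaw)@np.array(z,float); x=np.array([0,0,-1.])
    return TR@np.c_[x,np.cross(z,x),z]
def down(yaw): 
    z=np.array([np.cos(yaw),np.sin(yaw),0]);x=np.array([0,0,-1.]);return np.c_[x,np.cross(z,x),z]
def P(x,y,z): return o+TR@np.array([x,y,z])
def delta(p,R,s=None):
    s=s or observe(); d=(p-s["position"])/.25; rv=Rot.from_matrix(R@s["orientation"].T).as_rotvec()/(np.pi/4)
    return np.round(d,3),np.round(rv,3)
def intray(p): return TR.T@(p-o)*1e3
def st():
    s=observe(); print("t",round(s["time_s"],2),"tray mm",np.round(intray(s["position"]),1),"F tray",np.round(TR.T@s["ft_force"],1),"open",round(s["opening"]*94,1),"j6",round(s["joint_pos"][5],2)); return s
E
python3 - <<'E'
from plan import *
s=st(); g=np.load("grey.npy")
print(delta(P(g[0],g[1],.13),tool_tray('g+',g[2]))); print(P(g[0],g[1],.13))
E
```

```text
t 0.1 tray mm [ 817.3 -451.5 -121.9] F tray [ 0.1  0.8 -0.2] open 94.3 j6 -0.07
(array([ 1.477,  3.182, -0.029]), array([-0.436, -0.097, -0.31 ]))
[0.53260542 0.27065501 0.19771997]
```

Emit:
send_rows --rows "0.1 0.2 0.15 0 0 0 94;0.2 0.4 0.2 0 0 0 94;0.3 0.6 0.2 0 0 0 94;0.37 0.8 0.2 0 0 0 94;0.42 1 0.2 0 0 0 94;0.42 1 0.2 0 0 0 94;0.42 1 0.2 0 0 0 94;0.42 1 0.2 0 0 0 94" --newtons 10

```text
time_s: 1.1
position: [0.2682, -0.2759, 0.2552]
orientation: [[-0.0, 0.955, 0.296], [0.0, 0.296, -0.955], [-1.0, -0.0, -0.001]]
ft_force: [-0.2, 0.0, 0.7]
opening: 1.003
```

Emit:
send_rows --rows "0.1 0.2 0 0 0 0 94;0.2 0.4 0 0 0 0 94;0.3 0.6 0 0 0 0 94;0.4 0.8 0 0 0 0 94;0.5 1 0 0 0 0 94;0.5 1 0 0 0 0 94;0.5 1 0 0 0 0 94;0.5 1 0 0 0 0 94"

```text
time_s: 2.1
position: [0.3933, -0.0264, 0.2554]
orientation: [[-0.0, 0.955, 0.295], [-0.0, 0.295, -0.955], [-1.0, -0.0, -0.0]]
ft_force: [-0.0, 0.1, 0.6]
opening: 0.997
```

```bash
python3 - <<'E'
from plan import *
s=st(); g=np.load("grey.npy"); print(s["position"])
print(delta(P(g[0],g[1],.13),tool_tray('g+',g[2])))
E
```

```text
t 2.1 tray mm [ 388.9 -174.9   87.7] F tray [0.1 0.  0.6] open 93.8 j6 1.11
[ 0.39329317 -0.02635671  0.25539116]
(array([ 0.557,  1.188, -0.231]), array([-0.435, -0.097, -0.307]))
```

Emit:
send_rows --rows "0.1 0.2 0 -0.1 -0.02 -0.07 94;0.2 0.4 0 -0.2 -0.05 -0.14 94;0.3 0.6 0 -0.3 -0.07 -0.21 94;0.4 0.8 0 -0.435 -0.097 -0.307 94;0.5 1 0 -0.435 -0.097 -0.307 94;0.557 1 0 -0.435 -0.097 -0.307 94;0.557 1 0 -0.435 -0.097 -0.307 94;0.557 1 0 -0.435 -0.097 -0.307 94"

```text
time_s: 3.1
position: [0.5326, 0.2236, 0.2557]
orientation: [[0.033, 0.998, 0.051], [-0.34, 0.059, -0.938], [-0.94, 0.014, 0.342]]
ft_force: [-0.1, -1.1, -0.1]
opening: 0.999
```

```bash
python3 - <<'E'
from plan import *
s=st(); g=np.load("grey.npy"); print(s["position"])
print(delta(P(g[0],g[1],.13),tool_tray('g+',g[2])))
for n in("scene","top"):
    im=capture(n);cv2.imwrite(f"pics/{n}1.png",im[:,:,::-1])
R=s["orientation"];p=s["position"]
for n in("scene","top"):
  print(n,np.round(proj(n,[p+R[:,2]*.047,p-R[:,2]*.047,p]),1).tolist())
u=proj("scene",p)[0].astype(int);crop("pics/scene1.png","pics/s1c.png",max(u[0]-100,0),max(u[1]-75,0),200,150,4);print(u-[100,75])
u=proj("top",p)[0].astype(int);crop("pics/top1.png","pics/t1c.png",max(u[0]-100,0),max(u[1]-75,0),200,150,4);print(u-[100,75])
E
```

```text
t 3.1 tray mm [167.8 -12.2 168.4] F tray [ 1.  -0.2 -0.5] open 93.9 j6 2.02
[0.53264662 0.22360289 0.25568538]
(array([-0.   ,  0.188, -0.232]), array([ 0.   , -0.   , -0.001]))
scene [[363.5, 228.1], [400.1, 279.5], [381.7, 253.6]]
top [[183.8, 204.5], [143.2, 211.2], [163.1, 207.9]]
[281 178]
[ 63 132]
```

View pics/s1c.png

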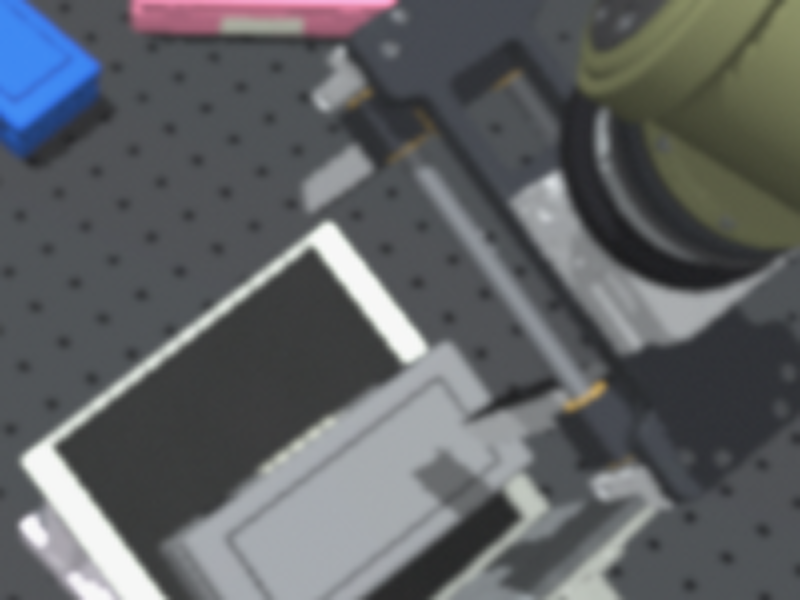

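View pics/t1c.png

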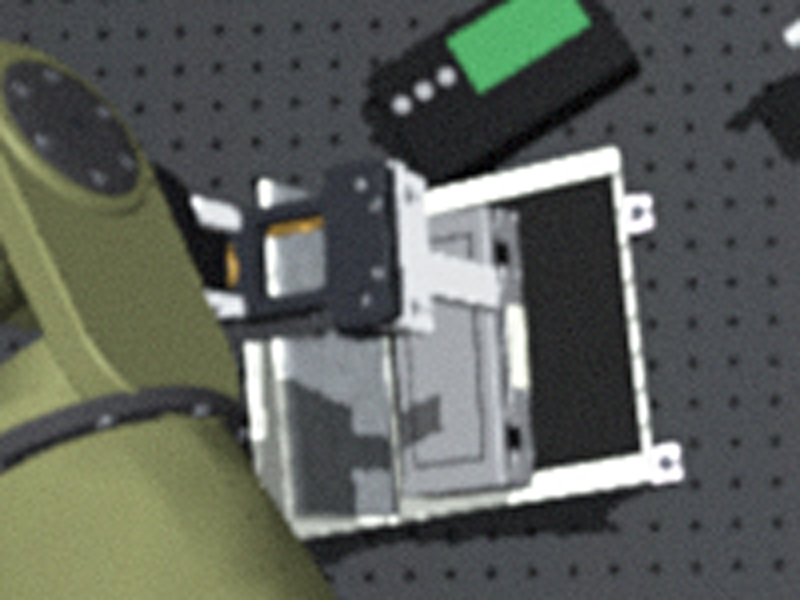

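```bash
python3 - <<'E'
from plan import *
s=observe(); R=s["orientation"];p=s["position"]
for n,x0,y0 in(("scene",335,190),("top",145,175)):
    im=cv2.imread(f"pics/{n}1.png")[y0:y0+60,x0:x0+70]; im=cv2.resize(im,None,fx=10,fy=10,interpolation=cv2.INTER_CUBIC)
    for zz,c in((.047,(0,255,0)),(.0595,(0,0,255))):
        pts=proj(n,[p+R@[-b,a,zz] for a,b in((-.008,0),(.008,0),(.008,.03),(-.008,.03))])
        pts=((pts-[x0,y0]+.5)*10-.5).astype(int); cv2.polylines(im,[pts.reshape(-1,1,2)],True,c,1)
    cv2.imwrite(f"pics/{n}1f.png",im)
E
```

```text
(no output)
```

View pics/scene1f.png

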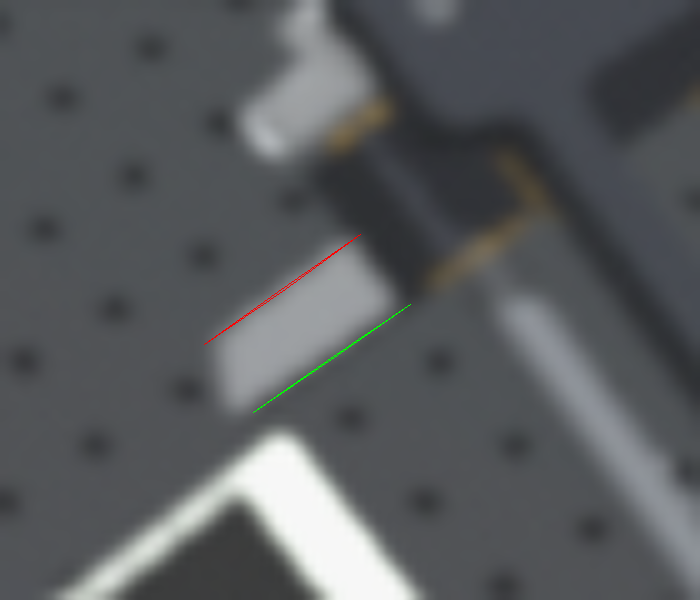

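View pics/top1f.png

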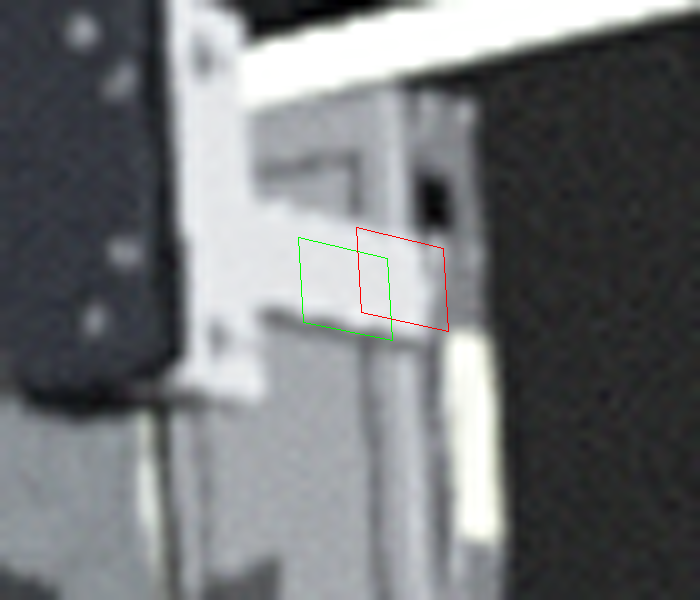

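```bash
cat > ov.py <<'E'
from plan import *
def box(c,R,d): 
    return np.array([c+R@(np.array([i,j,k])*np.array(d)/2) for i,j,k in((-1,-1,1),(1,-1,1),(1,1,1),(-1,1,1),(-1,-1,-1),(1,-1,-1),(1,1,-1),(-1,1,-1))])
def draw(src,dst,n,boxes,x0,y0,w,h,s):
    im=cv2.imread(src)[y0:y0+h,x0:x0+w]; im=cv2.resize(im,None,fx=s,fy=s,interpolation=cv2.INTER_CUBIC)
    for B,col in boxes:
        p=((proj(n,B)-[x0,y0]+.5)*s-.5).astype(int)
        for f in((0,1,2,3),(4,5,6,7)): 
            if len(p)>f[3]: cv2.polylines(im,[p[list(f)].reshape(-1,1,2)],True,col,1)
    cv2.imwrite(dst,im)
E
python3 - <<'E'
from ov import *
B1=box(np.array([.4976,-.1193,.016]),Rz(np.deg2rad(9.2)),(.062,.145,.032))
B2=box(np.array([.5022,-.1132,.016]),Rz(np.deg2rad(8.7)),(.062,.145,.032))
bx=[(B1,(0,255,0)),(B2,(0,0,255))]
draw("pics/scene0.png","pics/ovs.png","scene",bx,235,150,80,70,9)
draw("pics/top0.png","pics/ovt.png","top",bx,290,205,85,60,9)
E
```

```text
(no output)
```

View pics/ovs.png

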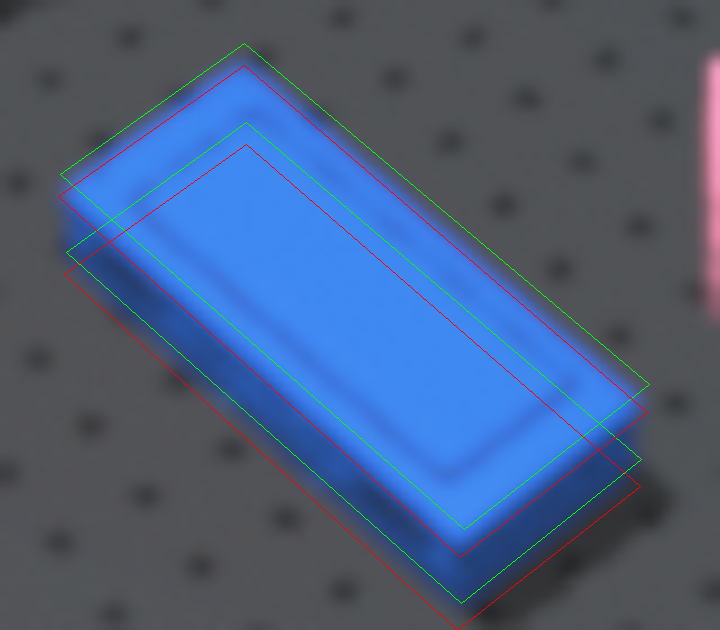

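View pics/ovt.png

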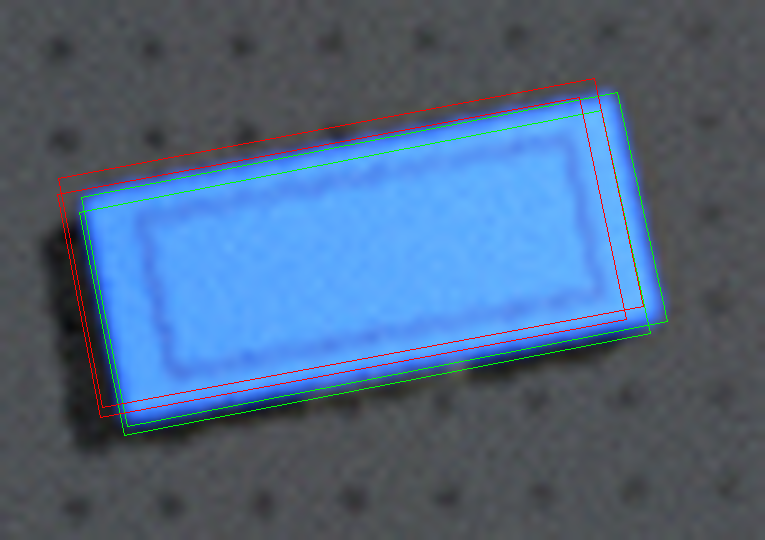

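```bash
python3 - <<'E'
from plan import *
g=np.load("grey.npy")
print(delta(P(g[0],g[1],.05),tool_tray('g+',g[2])))
E
```

```text
(array([ 0.011,  0.078, -0.534]), array([-0.   ,  0.   , -0.002]))
```

Emit:
send_rows --rows "0 0.03 -0.1 0 0 0 84;0 0.06 -0.2 0 0 0 84;0.005 0.08 -0.3 0 0 0 84;0.01 0.08 -0.4 0 0 0 84;0.011 0.078 -0.48 0 0 0 84;0.011 0.078 -0.534 0 0 0 84;0.011 0.078 -0.534 0 0 0 84;0.011 0.078 -0.534 0 0 0 84"

```text
time_s: 4.2
position: [0.5358, 0.2445, 0.1229]
orientation: [[0.034, 0.998, 0.052], [-0.34, 0.06, -0.939], [-0.94, 0.015, 0.341]]
ft_force: [0.3, -0.3, -0.2]
opening: 0.893
```

```bash
python3 - <<'E'
from ov import *
s=st(); R=s["orientation"];p=s["position"]
for n in("scene","top"):
    im=capture(n);cv2.imwrite(f"pics/{n}2.png",im[:,:,::-1])
w=s["opening"]*.047
F=[]
for sg in(1,-1):
    F.append((np.array([p+R@[0,a,sg*b] for a,b in((-.008,w),(.008,w),(.008,w+.0125),(-.008,w+.0125))]),(0,255,0)))
g=np.load("grey.npy")
F.append((box(P(g[0],g[1],.018),TR@Rz(g[2]),(.066,.16,.036)),(255,0,0)))
F.append((np.array([P(x,y,0) for x,y in((0,-.095),(.205,-.095),(.205,.095),(0,.095))]),(0,0,255)))
F.append((np.array([P(.037,y,z) for y,z in((-.092,0),(.092,0),(.092,.088),(-.092,.088))]),(0,255,255)))
draw("pics/scene2.png","pics/s2f.png","scene",F,280,230,170,130,4.5)
draw("pics/top2.png","pics/t2f.png","top",F,115,160,125,115,5)
E
```

```text
t 4.2 tray mm [103.1  -7.   50.6] F tray [ 0.2  0.3 -0.3] open 83.9 j6 2.12
```

View pics/s2f.png

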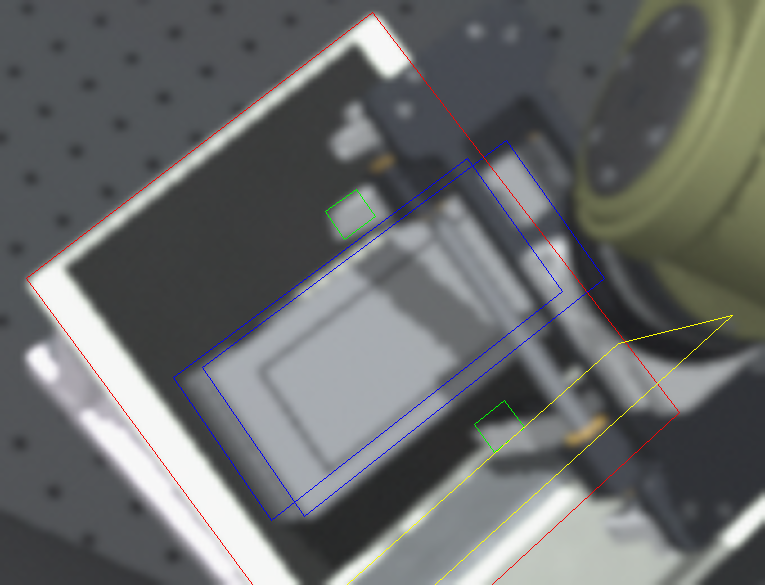

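View pics/t2f.png

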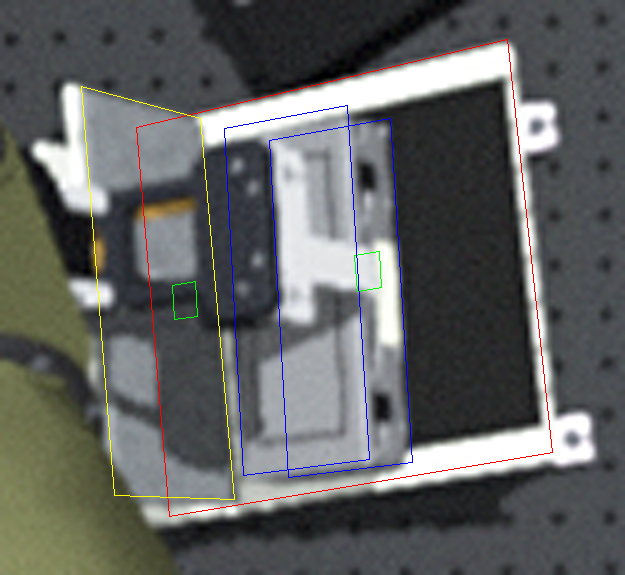

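```bash
python3 - <<'E'
from plan import *
s=st()
print(delta(P(.104,-.007,.006),tool_tray('g+',np.load("grey.npy")[2])))
for a in((0,0,.01),(.01,0,0),(0,.01,0)): print(a,np.round(TR@np.array(a)/.25,4))
E
```

```text
t 4.3 tray mm [103.1  -7.   50.6] F tray [-0.1  0.   0.7] open 84.1 j6 2.12
(array([ 0.006, -0.064, -0.166]), array([-0.001,  0.001, -0.003]))
(0, 0, 0.01) [-0.0013  0.0136  0.0376]
(0.01, 0, 0) [ 0.0036 -0.0374  0.0137]
(0, 0.01, 0) [0.0398 0.0038 0.    ]
```

Emit:
send_rows --rows "0.001 -0.016 -0.04 0 0 0 84;0.003 -0.032 -0.083 0 0 0 84;0.005 -0.048 -0.125 0 0 0 84;0.006 -0.064 -0.166 0 0 0 84;0.006 -0.064 -0.166 0 0 0 60;0.006 -0.064 -0.166 0 0 0 60;0.006 -0.064 -0.166 0 0 0 60;0.006 -0.064 -0.166 0 0 0 60" --newtons 15

```text
time_s: 5.3
position: [0.5371, 0.2287, 0.0806]
orientation: [[0.034, 0.998, 0.052], [-0.34, 0.061, -0.938], [-0.94, 0.014, 0.341]]
ft_force: [0.6, 2.9, -2.5]
opening: 0.702
```

```bash
python3 - <<'E'
from plan import *
s=st();R=tool_tray('g+',0)
print(delta(P(.104,0,.008),R))
E
```

```text
t 5.3 tray mm [103.6  -7.3   5.5] F tray [-3.5  0.8 -1.4] open 66.0 j6 2.13
(array([0.029, 0.005, 0.01 ]), array([-0.002,  0.018,  0.045]))
```

Emit:
send_rows --rows "0 0.003 0.009 0 0 0 60;0.01 0.004 0.009 0 0.006 0.015 60;0.02 0.005 0.009 -0.001 0.012 0.03 60;0.028 0.006 0.009 -0.002 0.018 0.045 60;0.028 0.006 0.009 -0.002 0.018 0.045 60;0.028 0.004 0.003 -0.002 0.018 0.045 60;0.028 0.003 0 -0.002 0.018 0.045 60;0.028 0.003 0 -0.002 0.018 0.045 60"

```text
time_s: 6.3
position: [0.5439, 0.2292, 0.0807]
orientation: [[0.032, 0.995, 0.09], [-0.341, 0.096, -0.935], [-0.94, -0.001, 0.342]]
ft_force: [-2.1, 0.7, -0.9]
opening: 0.702
```

```bash
python3 - <<'E'
from plan import *
s=st();R=tool_tray('g+',0)
print(delta(P(.104,0,.006),R))
print(delta(P(.18,0,.100),tool_tray('p',0)))
for n in("scene","top"):
    im=capture(n);cv2.imwrite(f"pics/{n}3.png",im[:,:,::-1])
crop("pics/top3.png","pics/t3c.png",115,160,130,120,6)
E
```

```text
t 6.3 tray mm [103.7  -0.4   5.5] F tray [-1.1 -2.1 -0.6] open 66.0 j6 2.09
(array([ 0.002, -0.   ,  0.002]), array([ 0.   , -0.001,  0.   ]))
(array([ 0.017, -0.157,  0.459]), array([-0.065,  0.681,  1.879]))
```

View pics/t3c.png

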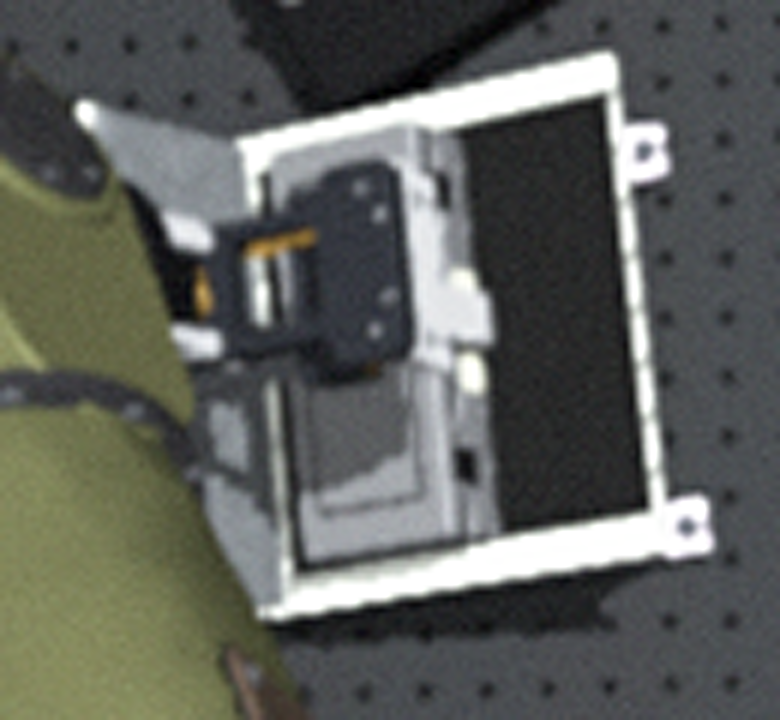

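Emit:
send_rows --rows "0 0 0 0 0 0 80;0 0 0 0 0 0 80;-0.003 0.034 0.094 0 0 0 80;-0.007 0.075 0.207 0 0 0 84;-0.003 0.02 0.24 -0.008 0.085 0.235 94;0.003 -0.035 0.265 -0.016 0.17 0.47 94;0.008 -0.09 0.29 -0.025 0.255 0.705 94;0.014 -0.146 0.31 -0.033 0.34 0.94 94"

```text
time_s: 7.4
position: [0.5477, 0.1922, 0.1584]
orientation: [[0.034, 0.662, 0.749], [-0.341, 0.712, -0.614], [-0.939, -0.235, 0.25]]
ft_force: [0.1, -0.0, 0.0]
opening: 1.001
```

```bash
python3 - <<'E'
from plan import *
s=st()
print(delta(P(.165,0,.010),tool_tray('p',0)))
E
```

```text
t 7.4 tray mm [165.3  -0.2  65.8] F tray [ 0.   0.1 -0. ] open 94.1 j6 1.23
(array([ 0.008, -0.075, -0.21 ]), array([-0.034,  0.354,  0.974]))
```

Emit:
send_rows --rows "0 0 0 -0.007 0.075 0.21 94;0 -0.01 -0.03 -0.015 0.15 0.42 94;0.002 -0.02 -0.06 -0.022 0.23 0.63 94;0.004 -0.035 -0.1 -0.03 0.31 0.84 94;0.006 -0.05 -0.14 -0.034 0.354 0.974 94;0.008 -0.065 -0.18 -0.034 0.354 0.974 94;0.008 -0.075 -0.21 -0.034 0.354 0.974 94;0.008 -0.075 -0.21 -0.034 0.354 0.974 94"

```text
time_s: 8.4
position: [0.5493, 0.1736, 0.105]
orientation: [[0.032, -0.082, 0.996], [-0.341, 0.936, 0.088], [-0.939, -0.343, 0.002]]
ft_force: [0.8, -1.5, 0.2]
opening: 1.0
```

```bash
python3 - <<'E'
from ov import *
s=st();print(s["ft_torque"])
print(delta(P(.125,0,.010),tool_tray('p',0)))
for n in("scene","top"):
    im=capture(n);cv2.imwrite(f"pics/{n}4.png",im[:,:,::-1])
F=[(box(P(.104,0,.018),TR,(.066,.16,.036)),(255,0,0)),(np.array([P(.037,y,z) for y,z in((-.092,0),(.092,0),(.092,.088),(-.092,.088))]),(0,255,255))]
draw("pics/scene4.png","pics/s4.png","scene",F,280,230,170,160,3.7)
draw("pics/top4.png","pics/t4.png","top",F,115,160,130,120,5)
E
```

```text
t 8.4 tray mm [164.5  -0.4   9.3] F tray [ 1.5  0.7 -0.4] open 94.0 j6 0.44
[ 0.13610253 -0.09143494 -0.00568246]
(array([-0.013,  0.149, -0.051]), array([0.001, 0.002, 0.01 ]))
```

View pics/s4.png

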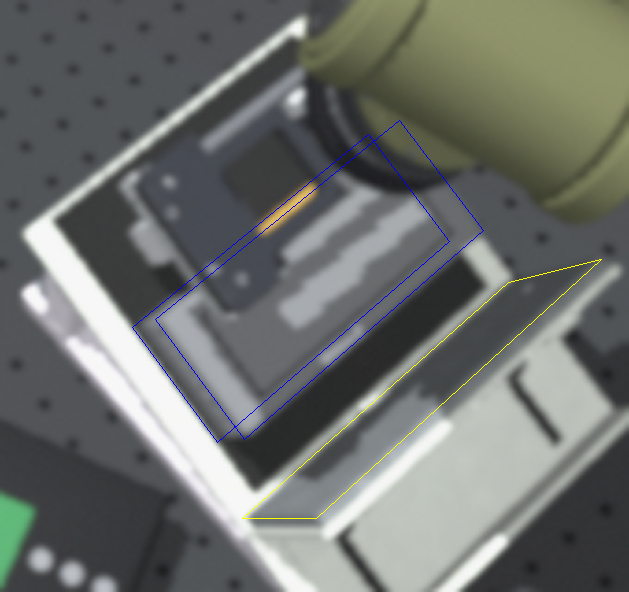

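View pics/t4.png

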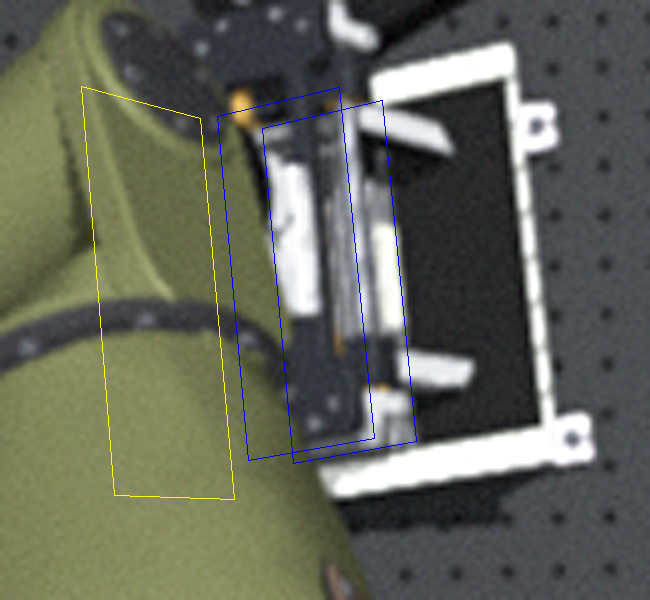

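Emit:
send_rows --rows "-0.001 0.02 -0.006 0 0 0.003 94;-0.003 0.04 -0.013 0 0 0.006 94;-0.005 0.06 -0.02 0.001 0.002 0.01 94;-0.007 0.08 -0.026 0.001 0.002 0.01 94;-0.009 0.1 -0.033 0.001 0.002 0.01 94;-0.011 0.118 -0.04 0.001 0.002 0.01 94;-0.012 0.135 -0.046 0.001 0.002 0.01 94;-0.013 0.149 -0.051 0.001 0.002 0.01 94"

```text
time_s: 9.5
position: [0.5462, 0.2114, 0.0925]
orientation: [[0.034, -0.092, 0.995], [-0.34, 0.935, 0.098], [-0.94, -0.342, 0.0]]
ft_force: [0.4, -1.7, 0.3]
opening: 1.002
```

```bash
python3 - <<'E'
from plan import *
s=st();print(s["ft_torque"])
print(delta(P(.115,0,.010),tool_tray('p',0)))
E
```

```text
t 9.5 tray mm [1.247e+02 1.000e-01 1.050e+01] F tray [ 1.7  0.3 -0.3] open 94.2 j6 0.48
[-0.09817104 -0.1252475   0.00404591]
(array([-0.004,  0.035, -0.015]), array([-0.   ,  0.001, -0.002]))
```

Sliding at ~1.7 N. Continue slower.

Emit:
send_rows --rows "0 0.005 -0.002 0 0 0 94;-0.001 0.01 -0.004 0 0 0 94;-0.002 0.015 -0.006 0 0 0 94;-0.002 0.02 -0.008 0 0 0 94;-0.003 0.025 -0.01 0 0 0 94;-0.003 0.029 -0.011 0 0 0 94;-0.003 0.033 -0.012 0 0 0 94;-0.003 0.036 -0.013 0 0 0 94"

```text
time_s: 10.5
position: [0.5454, 0.2202, 0.0893]
orientation: [[0.034, -0.092, 0.995], [-0.34, 0.935, 0.098], [-0.94, -0.342, 0.0]]
ft_force: [0.2, -1.6, 1.6]
opening: 1.004
```

```bash
python3 - <<'E'
from plan import *
s=st();print(s["ft_torque"])
E
```

```text
t 10.5 tray mm [115.2   0.2  10.5] F tray [2.1 0.  1. ] open 94.4 j6 0.5
[-0.18187227 -0.1734409   0.02279603]
```

Emit:
send_rows --rows "0 0.0015 -0.0005 0 0 0 94;0 0.003 -0.001 0 0 0 94;0 0.0045 -0.0015 0 0 0 94;-0.0005 0.006 -0.002 0 0 0 94;-0.0005 0.0075 -0.0025 0 0 0 94;-0.001 0.009 -0.003 0 0 0 94;-0.001 0.0105 -0.004 0 0 0 94;-0.001 0.012 -0.0045 0 0 0 94"

```text
time_s: 11.5
position: [0.5454, 0.2215, 0.0889]
orientation: [[0.034, -0.091, 0.995], [-0.343, 0.934, 0.097], [-0.939, -0.345, 0.0]]
ft_force: [-2.2, -15.0, 6.2]
opening: 1.003
```

```bash
python3 - <<'E'
from plan import *
s=st();print(s["ft_torque"])
E
```

```text
t 11.5 tray mm [113.9   0.3  10.6] F tray [15.9 -3.6  0.8] open 94.3 j6 0.5
[-2.81888876 -0.05727157  0.23859836]
```

Emit:
send_rows --rows "0.002 -0.02 0.007 0 0 0 94;0.005 -0.056 0.02 0 0 0 94;0 0 0.13 0 0 0 94;0 0 0.26 0 0 0 94;0 0 0.4 0 0 0 94;-0.03 -0.2 0.45 0.1 0 0 94;-0.06 -0.4 0.45 0.2 0 0 94;-0.1 -0.65 0.45 0.3 0 0 94"

```text
time_s: 12.5
position: [0.52, 0.0602, 0.2013]
orientation: [[0.036, -0.093, 0.995], [-0.109, 0.989, 0.096], [-0.993, -0.112, 0.026]]
ft_force: [1.9, 0.6, -0.1]
opening: 1.002
```

```bash
python3 - <<'E'
from ov import *
s=st();print(s["position"])
for n in("scene","top"):
    im=capture(n);cv2.imwrite(f"pics/{n}5.png",im[:,:,::-1])
print(delta(np.array([.4985,-.1165,.10]),down(np.deg2rad(9.0))))
F=[(box(P(.073,0,.018),TR,(.066,.16,.036)),(255,0,0)),(np.array([P(.04,y,z) for y,z in((-.092,0),(.092,0),(.092,.088),(-.092,.088))]),(0,255,255))]
draw("pics/scene5.png","pics/s5.png","scene",F,280,230,180,180,3.3)
draw("pics/top5.png","pics/t5.png","top",F,115,160,130,120,5)
E
```

```text
t 12.5 tray mm [300.9 -40.5  62.2] F tray [-0.4  2.   0.1] open 94.2 j6 0.04
[0.51998773 0.060194   0.20134511]
(array([-0.085, -0.688, -0.407]), array([0.139, 0.05 , 0.09 ]))
```

View pics/s5.png

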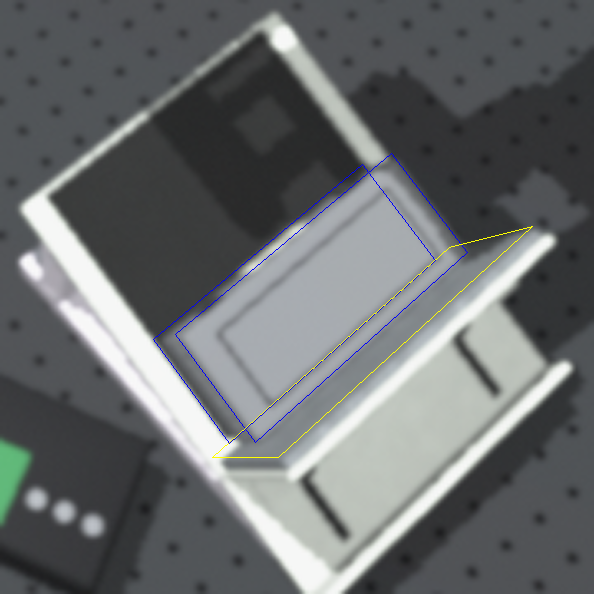

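View pics/t5.png

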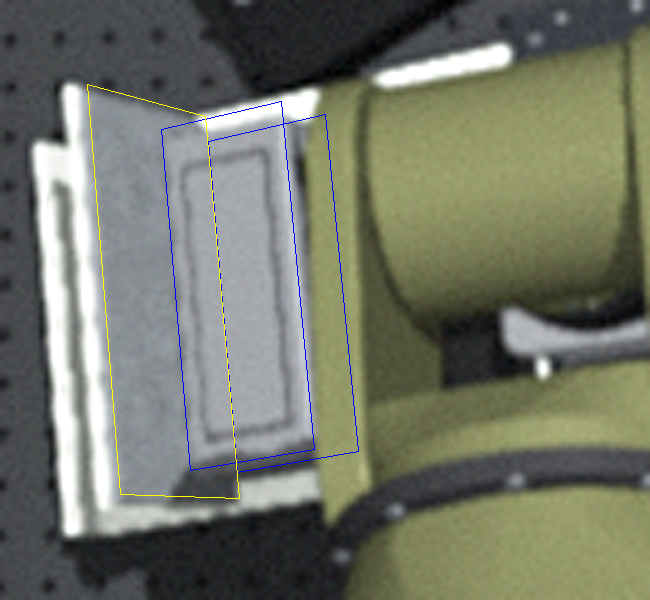

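```bash
python3 - <<'E'
from plan import *
print(atz("top",307,148,.08),atz("top",275,145,.09),atz("scene",200,240,.05))
print(delta(np.array([.5,-.1165,.06]),down(np.deg2rad(9.0))))
E
```

```text
[ 0.69524277 -0.06830908  0.08      ] [0.70232551 0.00630773 0.09      ] [ 0.70981968 -0.06657711  0.05      ]
(array([-0.079, -0.688, -0.567]), array([0.139, 0.05 , 0.09 ]))
```

Clear of the bottle. Go to hover over blue.

Emit:
send_rows --rows "-0.01 -0.15 -0.04 0.03 0.01 0.02 94;-0.03 -0.32 -0.1 0.07 0.025 0.045 94;-0.05 -0.5 -0.2 0.11 0.04 0.07 94;-0.079 -0.62 -0.32 0.139 0.05 0.09 94;-0.079 -0.688 -0.45 0.139 0.05 0.09 94;-0.079 -0.688 -0.53 0.139 0.05 0.09 94;-0.079 -0.688 -0.567 0.139 0.05 0.09 94;-0.079 -0.688 -0.567 0.139 0.05 0.09 94"

```text
time_s: 13.6
position: [0.5007, -0.1103, 0.0591]
orientation: [[-0.002, -0.164, 0.986], [-0.001, 0.986, 0.164], [-1.0, -0.001, -0.002]]
ft_force: [0.8, 0.5, -1.1]
opening: 1.002
```

```bash
cat > hov.py <<'E'
import sys
from ov import *
s=st();print(s["position"]); R=s["orientation"];p=s["position"]
k=sys.argv[1]; c=eval(sys.argv[2]); yaw=np.deg2rad(float(sys.argv[3])); d=eval(sys.argv[4])
w=s["opening"]*.047
F=[(np.array([p+R@[0,a,sg*b] for a,b in((-.008,w),(.008,w),(.008,w+.0125),(-.008,w+.0125))]),(0,255,0)) for sg in(1,-1)]
F.append((box(np.array([c[0],c[1],d[2]/2]),Rz(yaw),d),(0,0,255)))
for n,k2 in(("scene","s"),("top","t")):
    im=capture(n);cv2.imwrite(f"pics/{n}{k}.png",im[:,:,::-1])
    u=proj(n,p)[0].astype(int)-[50,40]
    draw(f"pics/{n}{k}.png",f"pics/{k2}{k}.png",n,F,max(u[0],0),max(u[1],0),100,80,7)
E
python3 hov.py 6 "(.5,-.1165)" 9 "(.062,.145,.032)"
```

```text
t 13.6 tray mm [ 410.   -76.  -128.9] F tray [-0.8  0.8 -0.9] open 94.2 j6 -0.45
[ 0.50068081 -0.11025439  0.05912723]
```

View pics/s6.png

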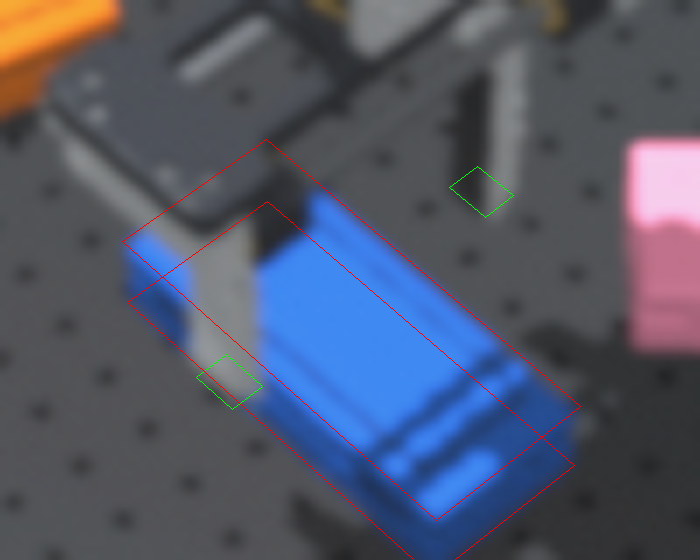

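View pics/t6.png

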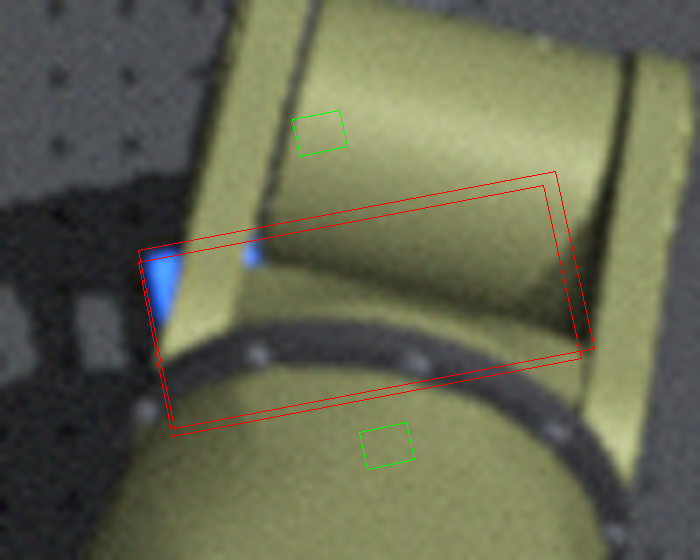

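```bash
python3 - <<'E'
from plan import *
s=st();print(s["position"],s["dq"])
print(delta(np.array([.5,-.1170,.0055]),down(np.deg2rad(9.0))))
E
```

```text
t 13.7 tray mm [ 410.5  -75.6 -128.2] F tray [-0.6 -0.7 -0.3] open 93.8 j6 -0.45
[ 0.50111038 -0.11043168  0.05992282] [-0.00178066 -0.0047914  -0.00074274  0.0003948  -0.00256459 -0.00285077]
(array([-0.004, -0.026, -0.218]), array([ 0.002, -0.   , -0.01 ]))
```

Emit:
send_rows --rows "-0.002 -0.013 -0.03 0 0 -0.005 94;-0.004 -0.026 -0.08 0.002 0 -0.01 94;-0.004 -0.026 -0.13 0.002 0 -0.01 94;-0.004 -0.026 -0.18 0.002 0 -0.01 94;-0.004 -0.026 -0.218 0.002 0 -0.01 94;-0.004 -0.026 -0.218 0.002 0 -0.01 56;-0.004 -0.026 -0.218 0.002 0 -0.01 56;-0.004 -0.026 -0.218 0.002 0 -0.01 56" --newtons 15

```text
time_s: 14.7
position: [0.4999, -0.1171, 0.005]
orientation: [[-0.001, -0.156, 0.988], [0.0, 0.988, 0.156], [-1.0, 0.0, -0.001]]
ft_force: [0.3, -0.6, 0.3]
opening: 0.72
```

```bash
python3 - <<'E'
from plan import *
s=st();print(s["position"],s["ft_torque"])
for n in("scene",):
    im=capture(n);cv2.imwrite(f"pics/{n}7.png",im[:,:,::-1])
crop("pics/scene7.png","pics/s7.png",220,130,110,90,6)
# target above tray: gap 20 -> back at 40+20, center 91 ; 
print(P(.091,0,.13), delta(P(.091,0,.13),tool_tray('g-',0)))
E
```

```text
t 14.7 tray mm [ 397.8  -77.5 -182.1] F tray [0.7 0.2 0.1] open 67.7 j6 -0.46
[ 0.49986718 -0.11713015  0.00498287] [-0.07488639 -0.14026592 -0.01589469]
[0.53909715 0.28352556 0.19328387] (array([0.157, 1.603, 0.753]), array([-0.386,  0.299,  1.902]))
```

View pics/s7.png

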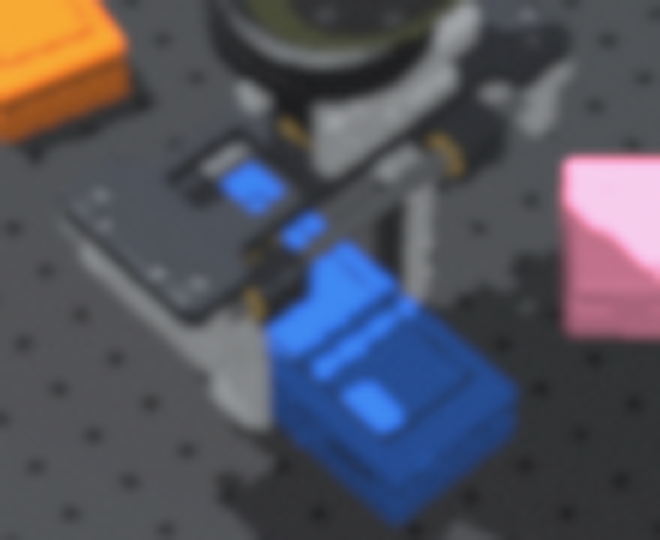

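Emit:
send_rows --rows "0 0 0 0 0 0 54;0 0 0 0 0 0 54;0 0 0.06 0 0 0 54;0 0 0.18 0 0 0 54;0.01 0.12 0.32 -0.02 0.015 0.095 54;0.03 0.28 0.45 -0.058 0.045 0.285 54;0.05 0.46 0.55 -0.1 0.075 0.475 54;0.06 0.6 0.6 -0.135 0.105 0.666 54" --newtons 20

```text
time_s: 15.75
position: [0.5148, 0.0345, 0.1568]
orientation: [[-0.051, -0.635, 0.771], [-0.123, 0.77, 0.626], [-0.991, -0.063, -0.117]]
ft_force: [0.8, -0.3, -3.5]
opening: 0.659
```

Emit:
send_rows --rows "0.02 0.18 0.06 -0.04 0.03 0.19 54;0.04 0.36 0.12 -0.077 0.06 0.38 54;0.06 0.54 0.15 -0.116 0.09 0.57 54;0.07 0.7 0.15 -0.154 0.12 0.76 54;0.08 0.85 0.15 -0.19 0.15 0.95 54;0.09 0.93 0.15 -0.2 0.155 0.99 54;0.097 0.97 0.15 -0.2 0.155 0.99 54;0.097 0.97 0.15 -0.2 0.155 0.99 54"

```text
time_s: 16.75
position: [0.5388, 0.2753, 0.1922]
orientation: [[-0.002, -0.995, 0.103], [-0.306, 0.098, 0.947], [-0.952, -0.03, -0.305]]
ft_force: [0.5, -0.3, -3.4]
opening: 0.658
```

```bash
python3 - <<'E'
from ov import *
s=st();print(s["position"],s["ft_torque"])
for n in("scene","top"):
    im=capture(n);cv2.imwrite(f"pics/{n}8.png",im[:,:,::-1])
crop("pics/scene8.png","pics/s8.png",260,180,200,160,4)
crop("pics/top8.png","pics/t8.png",80,140,180,160,4)
print(delta(P(.091,0,.09),tool_tray('g-',0)))
E
```

```text
t 16.75 tray mm [ 98.3  -1.1 126.2] F tray [-0.8  0.4 -3.3] open 61.9 j6 -0.9
[0.53882817 0.27525832 0.19218589] [ 0.38439149 -0.16090054  0.00316131]
(array([ 0.006, -0.018, -0.146]), array([-0.05 ,  0.038,  0.248]))
```

View pics/s8.png

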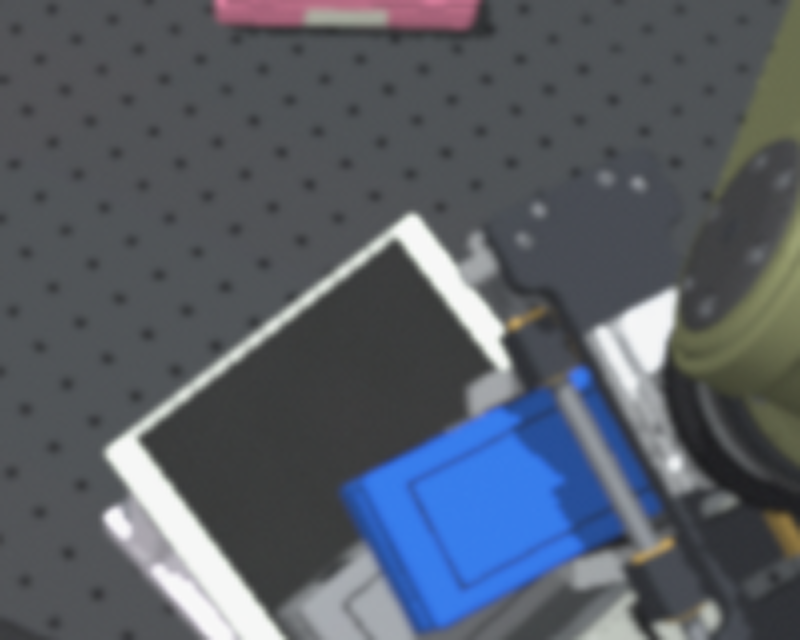

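View pics/t8.png

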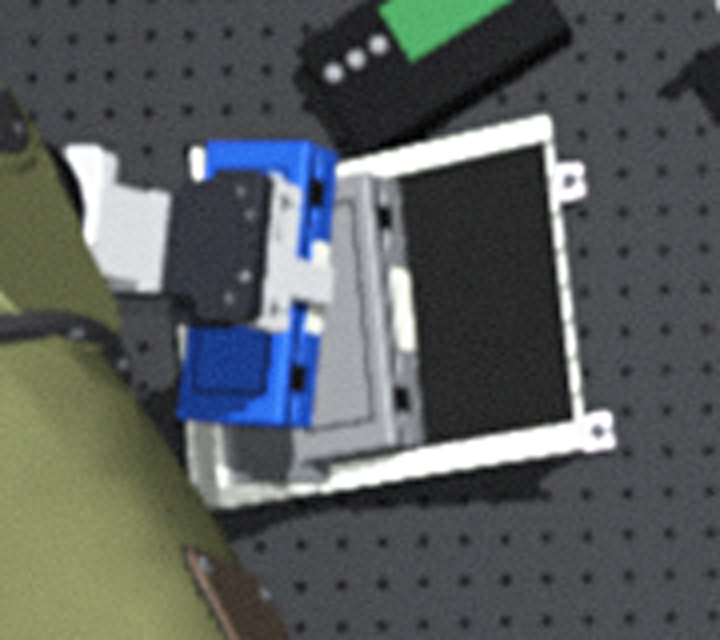

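```bash
python3 - <<'E'
from ov import *
s=st()
print(delta(P(.094,0,.047),tool_tray('g-',0)))
E
```

```text
t 16.85 tray mm [ 99.1  -1.  126. ] F tray [-1.6 -0.  -3.2] open 61.9 j6 -0.9
(array([ 0.013, -0.088, -0.304]), array([-0.05 ,  0.038,  0.248]))
```

Emit:
send_rows --rows "0 0.01 -0.02 -0.025 0.019 0.124 54;0.002 -0.01 -0.06 -0.05 0.038 0.248 54;0.005 -0.03 -0.12 -0.05 0.038 0.248 54;0.008 -0.05 -0.18 -0.05 0.038 0.248 54;0.011 -0.07 -0.24 -0.05 0.038 0.248 54;0.012 -0.08 -0.28 -0.05 0.038 0.248 54;0.013 -0.088 -0.304 -0.05 0.038 0.248 54;0.013 -0.088 -0.304 -0.05 0.038 0.248 54"

```text
time_s: 17.85
position: [0.5421, 0.2533, 0.1158]
orientation: [[0.033, -0.995, -0.092], [-0.34, -0.097, 0.935], [-0.94, 0.001, -0.342]]
ft_force: [-1.1, 0.4, -3.4]
opening: 0.657
```

```bash
python3 - <<'E'
from ov import *
s=st()
print(delta(P(.094,0,.0425),tool_tray('g-',0)))
E
```

```text
t 17.85 tray mm [93.   0.  46.8] F tray [-1.6 -1.  -3. ] open 61.8 j6 -1.05
(array([ 0.001, -0.01 , -0.015]), array([ 0.   , -0.001, -0.002]))
```

Emit:
send_rows --rows "0 -0.004 -0.004 0 0 0 54;0.001 -0.007 -0.009 0 -0.001 -0.002 54;0.001 -0.01 -0.013 0 -0.001 -0.002 54;0.001 -0.01 -0.0145 0 -0.001 -0.002 54;0.001 -0.0105 -0.016 0 -0.001 -0.002 54;0.001 -0.011 -0.0175 0 -0.001 -0.002 54;0.001 -0.0115 -0.019 0 -0.001 -0.002 54;0.001 -0.0115 -0.019 0 -0.001 -0.002 54"

```text
time_s: 18.85
position: [0.5423, 0.2505, 0.1113]
orientation: [[0.033, -0.995, -0.09], [-0.34, -0.096, 0.935], [-0.94, -0.001, -0.342]]
ft_force: [-0.1, 0.2, -4.0]
opening: 0.662
```

```bash
python3 - <<'E'
from ov import *
s=st();print(TR.T@s["ft_torque"])
print(delta(P(.094,0,.0405),tool_tray('g-',0)))
E
```

```text
t 18.85 tray mm [94.1  0.1 41.6] F tray [-1.6 -0.1 -3.7] open 62.2 j6 -1.05
[ 0.15331153  0.4392688  -0.06388836]
(array([-0.   , -0.001, -0.004]), array([-0.   ,  0.001,  0.   ]))
```

Emit:
send_rows --rows "0 -0.0005 -0.001 0 0 0 54;0 -0.0007 -0.002 0 0 0 54;0 -0.001 -0.003 0 0 0 54;0 -0.0015 -0.004 0 0 0 54;0 -0.0015 -0.0045 0 0 0 54;0 -0.0015 -0.0045 0 0 0 54;0 -0.0015 -0.0045 0 0 0 54;0 -0.0015 -0.0045 0 0 0 54"

```text
time_s: 19.85
position: [0.5424, 0.2504, 0.1111]
orientation: [[0.034, -0.995, -0.09], [-0.34, -0.096, 0.936], [-0.94, -0.001, -0.342]]
ft_force: [-4.9, 1.6, 7.6]
opening: 0.659
```

```bash
python3 - <<'E'
from ov import *
s=st();print(TR.T@s["ft_torque"])
E
```

```text
t 19.85 tray mm [94.1  0.1 41.4] F tray [ 0.7 -4.7  7.9] open 62.0 j6 -1.05
[-0.67168251 -0.00941509  0.02395532]
```

Emit:
send_rows --rows "0 0 0 0 0 0 70;0 0 0 0 0 0 71;-0.003 0.034 0.094 0 0 0 71;-0.007 0.075 0.207 0 0 0 71;-0.003 0.02 0.24 0.008 -0.085 -0.235 94;0.003 -0.035 0.265 0.016 -0.17 -0.47 94;0.008 -0.09 0.29 0.025 -0.255 -0.705 94;0.014 -0.146 0.31 0.033 -0.34 -0.94 94"

```text
time_s: 20.85
position: [0.546, 0.2131, 0.1879]
orientation: [[0.033, -0.786, 0.618], [-0.34, 0.572, 0.746], [-0.94, -0.235, -0.249]]
ft_force: [0.2, -0.6, -0.4]
opening: 1.0
```

```bash
python3 - <<'E'
from ov import *
s=st()
for n in("scene","top"):
    im=capture(n);cv2.imwrite(f"pics/{n}9.png",im[:,:,::-1])
crop("pics/scene9.png","pics/s9.png",280,220,180,180,3.3)
crop("pics/top9.png","pics/t9.png",110,150,140,130,5.5)
s=st();print(delta(P(.155,0,.043),tool_tray('p',0)))
E
```

```text
t 20.85 tray mm [1.556e+02 1.000e-01 1.007e+02] F tray [ 0.5  0.1 -0.6] open 94.0 j6 -0.39
t 20.95 tray mm [156.1   0.3 100.9] F tray [-0.7  0.  -0.1] open 94.3 j6 -0.39
(array([ 0.006, -0.075, -0.219]), array([ 0.034, -0.353, -0.977]))
```

View pics/s9.png

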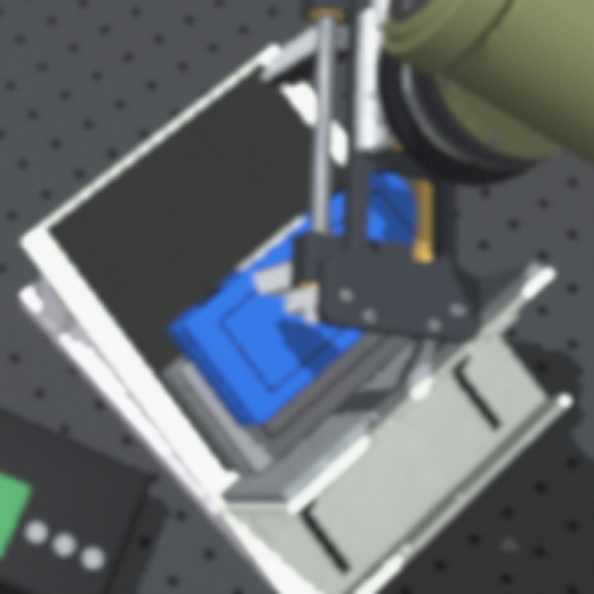

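View pics/t9.png

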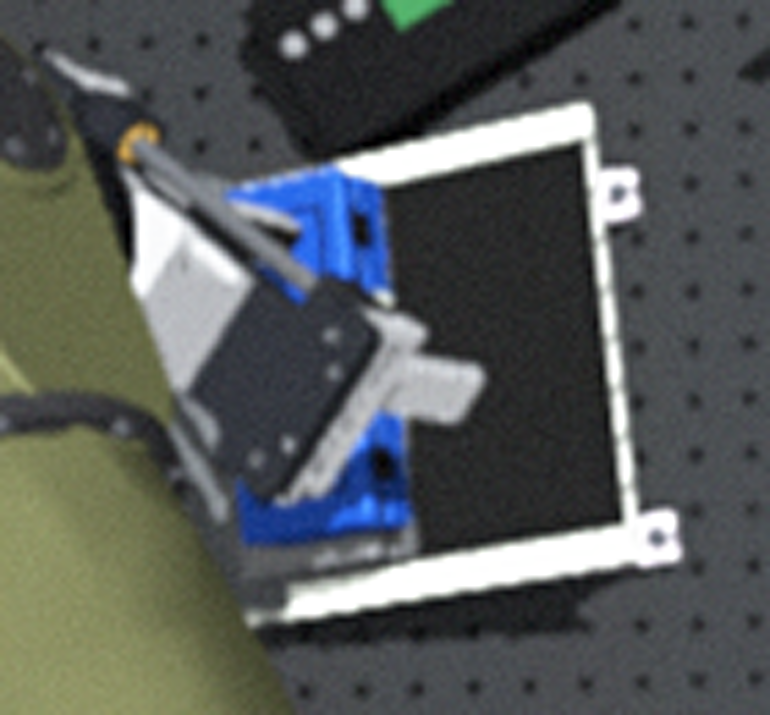

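```bash
python3 - <<'E'
from ov import *
for dy,k in((0,'a'),(.004,'b')):
    F=[(box(P(.073,0,.018),TR,(.066,.16,.036)),(0,255,255)),(box(P(.094,dy,.052),TR,(.062,.145,.032)),(0,0,255))]
    draw("pics/scene9.png",f"pics/s9{k}.png","scene",F,300,260,120,110,6)
    draw("pics/top9.png",f"pics/t9{k}.png","top",F,125,165,90,100,6)
a=cv2.imread("pics/s9a.png");b=cv2.imread("pics/t9a.png");h=min(a.shape[0],b.shape[0])
cv2.imwrite("pics/c9.png",cv2.resize(np.hstack([a[:h],b[:h]]),None,fx=.63,fy=.63))
E
```

```text
(no output)
```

View pics/s9a.png

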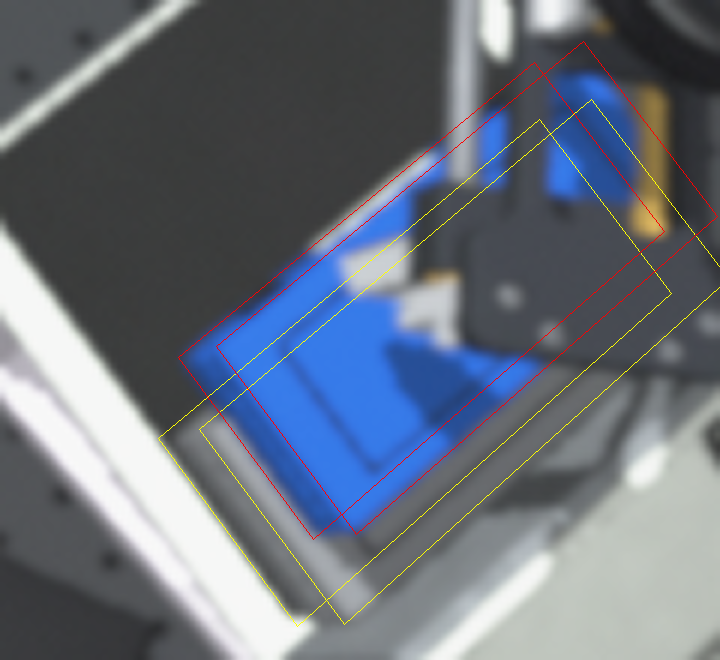

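View pics/t9a.png

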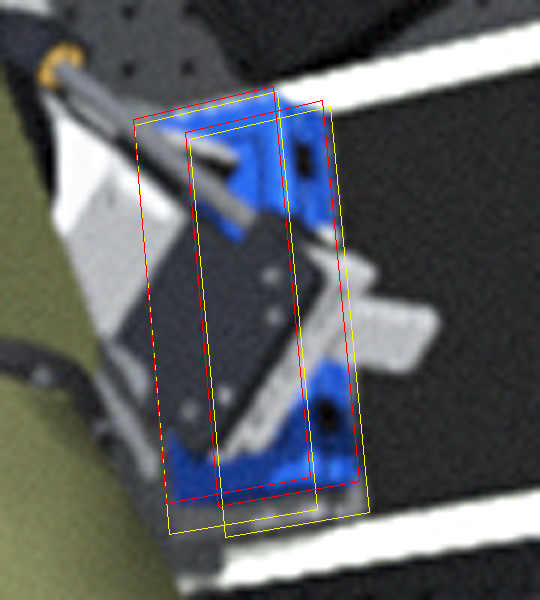

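Emit:
send_rows --rows "0 0 0 0.007 -0.075 -0.21 94;0 -0.01 -0.03 0.015 -0.15 -0.42 94;0.002 -0.02 -0.06 0.022 -0.23 -0.63 94;0.003 -0.035 -0.1 0.03 -0.31 -0.84 94;0.005 -0.05 -0.14 0.034 -0.353 -0.977 94;0.006 -0.065 -0.18 0.034 -0.353 -0.977 94;0.006 -0.075 -0.219 0.034 -0.353 -0.977 94;0.006 -0.075 -0.219 0.034 -0.353 -0.977 94"

```text
time_s: 21.95
position: [0.547, 0.1947, 0.1321]
orientation: [[0.031, -0.097, 0.995], [-0.341, 0.935, 0.102], [-0.94, -0.342, -0.004]]
ft_force: [0.6, 0.4, -0.5]
opening: 0.998
```

```bash
python3 - <<'E'
from ov import *
s=st()
print(delta(P(.118,0,.043),tool_tray('p',0)))
E
```

```text
t 21.95 tray mm [153.9  -0.6  42. ] F tray [-0.5  0.6 -0.3] open 93.8 j6 0.43
(array([-0.011,  0.136, -0.045]), array([ 0.001, -0.005, -0.008]))
```

Emit:
send_rows --rows "-0.001 0.02 -0.005 0 -0.002 -0.004 94;-0.003 0.04 -0.011 0.001 -0.005 -0.008 94;-0.005 0.06 -0.018 0.001 -0.005 -0.008 94;-0.006 0.077 -0.025 0.001 -0.005 -0.008 94;-0.008 0.092 -0.03 0.001 -0.005 -0.008 94;-0.009 0.107 -0.035 0.001 -0.005 -0.008 94;-0.01 0.122 -0.04 0.001 -0.005 -0.008 94;-0.011 0.136 -0.045 0.001 -0.005 -0.008 94"

```text
time_s: 22.95
position: [0.5445, 0.2291, 0.1215]
orientation: [[0.034, -0.087, 0.996], [-0.34, 0.936, 0.094], [-0.94, -0.342, 0.002]]
ft_force: [0.5, -0.6, -0.6]
opening: 1.0
```

```bash
python3 - <<'E'
from ov import *
s=st();print(TR.T@s["ft_torque"])
print(delta(P(.111,0,.043),tool_tray('p',0)))
E
```

```text
t 22.95 tray mm [117.8   0.2  43.8] F tray [ 0.4  0.4 -0.8] open 94.0 j6 0.49
[ 0.08207079 -0.05413565 -0.04448201]
(array([-0.003,  0.024, -0.012]), array([-0.001,  0.002,  0.003]))
```

Emit:
send_rows --rows "0 0.0035 -0.0015 0 0 0 94;-0.001 0.007 -0.003 0 0 0.001 94;-0.001 0.0105 -0.0045 0 0 0.002 94;-0.001 0.014 -0.006 0 0 0.003 94;-0.002 0.017 -0.0075 0 0 0.003 94;-0.002 0.02 -0.009 0 0 0.003 94;-0.002 0.0225 -0.0105 0 0 0.003 94;-0.003 0.025 -0.0115 0 0 0.003 94"

```text
time_s: 23.95
position: [0.544, 0.2352, 0.1188]
orientation: [[0.035, -0.089, 0.995], [-0.34, 0.936, 0.096], [-0.94, -0.341, 0.002]]
ft_force: [1.5, -1.1, 2.0]
opening: 0.999
```

```bash
python3 - <<'E'
from ov import *
s=st();print(TR.T@s["ft_torque"])
E
```

```text
t 23.95 tray mm [111.2   0.2  43.4] F tray [1.8 1.4 1.5] open 93.9 j6 0.5
[ 0.28511877 -0.29126162 -0.00631389]
```

Now the last few mm finely.

Emit:
send_rows --rows "0 0.0015 -0.0005 0 0 0 94;0 0.003 -0.001 0 0 0 94;0 0.0045 -0.0015 0 0 0 94;-0.0005 0.006 -0.002 0 0 0 94;-0.0005 0.0075 -0.0025 0 0 0 94;-0.001 0.009 -0.003 0 0 0 94;-0.001 0.0105 -0.004 0 0 0 94;-0.001 0.0115 -0.0045 0 0 0 94"

```text
time_s: 24.95
position: [0.5439, 0.2364, 0.1184]
orientation: [[0.035, -0.089, 0.995], [-0.343, 0.935, 0.096], [-0.939, -0.345, 0.002]]
ft_force: [0.0, -14.5, 9.3]
opening: 1.003
```

```bash
python3 - <<'E'
from ov import *
s=st();print(TR.T@s["ft_torque"])
E
```

```text
t 24.95 tray mm [109.9   0.3  43.4] F tray [16.7 -1.3  3.9] open 94.2 j6 0.5
[-0.28610844 -2.92412524  0.87743833]
```

Emit:
send_rows --rows "0.0005 -0.0056 0.002 0 0 0 94;0.0005 -0.0056 0.002 0 0.004 0.0105 94;0.0005 -0.0056 0.002 0 0.004 0.0105 94;0.0003 -0.004 0.0015 0 0.004 0.0105 94;0.0002 -0.003 0.001 0 0.004 0.0105 94;0.0001 -0.002 0.0007 0 0.004 0.0105 94;0 -0.001 0.0004 0 0.004 0.0105 94;0 0 0 0 0.004 0.0105 94"

```text
time_s: 25.95
position: [0.5439, 0.2364, 0.1184]
orientation: [[0.034, -0.096, 0.995], [-0.342, 0.934, 0.102], [-0.939, -0.344, -0.001]]
ft_force: [-0.4, -15.9, 10.6]
opening: 0.993
```

```bash
python3 - <<'E'
from ov import *
s=st();print(TR.T@s["ft_torque"],np.rad2deg(np.arctan2(s["orientation"][1,2],s["orientation"][0,2])))
E
```

```text
t 25.95 tray mm [109.9   0.3  43.4] F tray [18.4 -1.9  4.5] open 93.4 j6 0.49
[-0.11216818 -3.04227892 -0.96620387] 5.859136340961672
```

Emit:
send_rows --rows "0.002 -0.02 0.007 0 0 0 94;0.005 -0.056 0.02 0 0 0 94;0 0 0.13 0 0 0 94;0 -0.02 0.26 0 0 0 94;-0.02 -0.2 0.35 0.1 0 0 94;-0.05 -0.4 0.4 0.2 0 0 94;-0.08 -0.65 0.4 0.3 0 0 94;-0.1 -0.88 0.4 0.4 0 0 94"

```text
time_s: 26.95
position: [0.518, 0.0164, 0.2182]
orientation: [[0.036, -0.099, 0.994], [-0.03, 0.995, 0.1], [-0.999, -0.033, 0.033]]
ft_force: [1.5, -0.1, -0.8]
opening: 0.998
```

```bash
python3 - <<'E'
from ov import *
for n in("scene","top"):
    im=capture(n);cv2.imwrite(f"pics/{n}10.png",im[:,:,::-1])
s=st();print(s["position"])
print(delta(np.array([.5112,-.3328,.06]),down(np.deg2rad(-4.83))))
F=[(box(P(.073,0,.018),TR,(.066,.16,.036)),(0,255,255)),(box(P(.071,0,.052),TR,(.062,.145,.032)),(0,0,255))]
draw("pics/scene10.png","pics/s10.png","scene",F,280,230,180,180,3.3)
draw("pics/top10.png","pics/t10.png","top",F,115,160,130,120,5)
E
```

```text
t 27.05 tray mm [351.5 -47.   61.7] F tray [-0.2  0.2 -0.2] open 94.3 j6 -0.12
[0.51806501 0.01204902 0.21819422]
(array([-0.027, -1.379, -0.633]), array([ 0.043,  0.042, -0.224]))
```

View pics/s10.png

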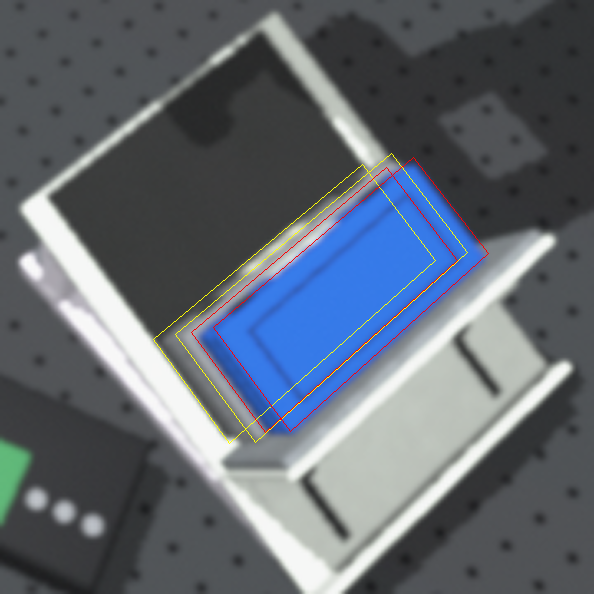

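View pics/t10.png

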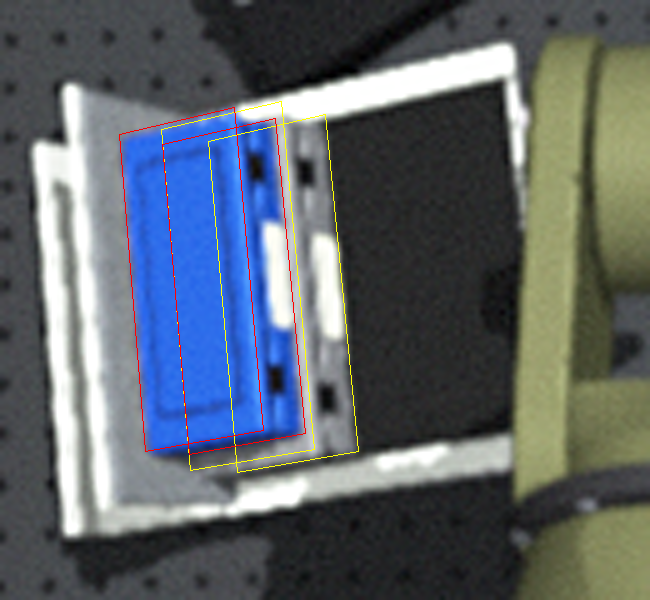

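Emit:
send_rows --rows "0 -0.12 0 0.005 0.005 -0.03 94;0 -0.3 0 0.01 0.01 -0.06 94;-0.01 -0.5 0 0.015 0.015 -0.1 94;-0.01 -0.7 0 0.02 0.02 -0.15 94;-0.02 -0.85 -0.05 0.03 0.03 -0.19 94;-0.027 -0.95 -0.1 0.043 0.042 -0.224 94;-0.027 -1 -0.15 0.043 0.042 -0.224 94;-0.027 -1 -0.15 0.043 0.042 -0.224 94"

```text
time_s: 28.05
position: [0.5116, -0.2316, 0.1792]
orientation: [[-0.003, 0.076, 0.997], [-0.001, 0.997, -0.077], [-1.0, -0.001, -0.003]]
ft_force: [0.3, 0.0, 0.2]
opening: 0.998
```

Emit:
send_rows --rows "0 -0.1 -0.06 0 0 0 94;0 -0.2 -0.13 0 0 0 94;0 -0.3 -0.22 0 0 0 94;0 -0.379 -0.32 0 0 0 94;0 -0.379 -0.4 0 0 0 94;0 -0.379 -0.46 0 0 0 94;0 -0.379 -0.483 0 0 0 94;0 -0.379 -0.483 0 0 0 94"

```text
time_s: 29.05
position: [0.5122, -0.3263, 0.0598]
orientation: [[-0.001, 0.076, 0.997], [-0.002, 0.997, -0.076], [-1.0, -0.002, -0.001]]
ft_force: [0.1, -0.8, 0.6]
opening: 0.997
```

```bash
python3 hov.py 11 "(.5112,-.3328)" -4.83 "(.058,.125,.030)"; python3 - <<'E'
from plan import *
print(delta(np.array([.5112,-.3328,.005]),down(np.deg2rad(-4.83))))
E
```

```text
t 29.05 tray mm [ 613.3  -85.3 -202.2] F tray [1.  0.  0.3] open 93.7 j6 -0.55
[ 0.51218735 -0.32632777  0.05979976]
(array([-0.004, -0.024, -0.221]), array([ 0.003, -0.001, -0.01 ]))
```

View pics/s11.png

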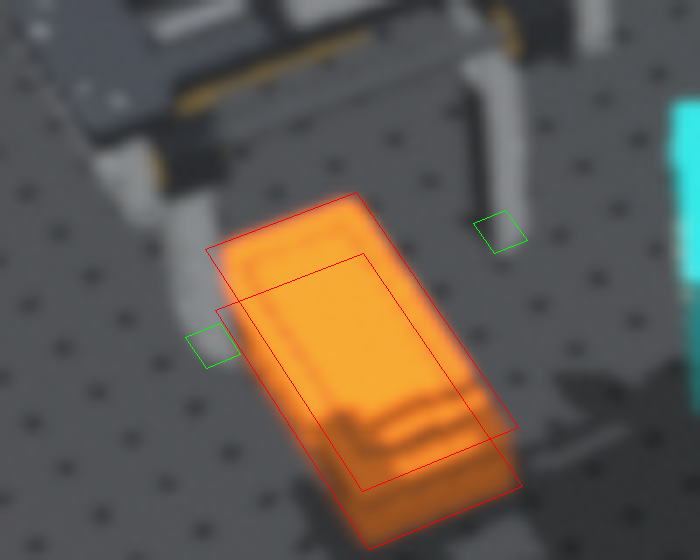

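View pics/t11.png

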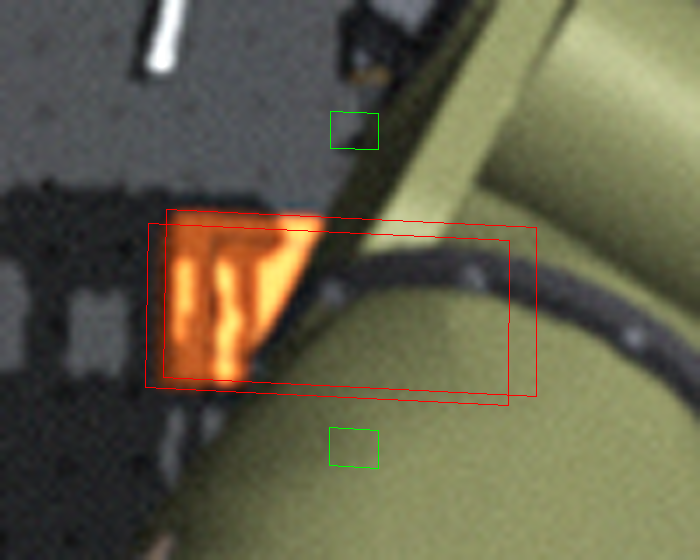

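Emit:
send_rows --rows "-0.002 -0.012 -0.03 0.001 0 -0.005 94;-0.004 -0.024 -0.09 0.003 0 -0.01 90;-0.004 -0.024 -0.15 0.003 0 -0.01 86;-0.004 -0.024 -0.2 0.003 0 -0.01 82;-0.004 -0.024 -0.221 0.003 0 -0.01 70;-0.004 -0.024 -0.221 0.003 0 -0.01 50;-0.004 -0.024 -0.221 0.003 0 -0.01 50;-0.004 -0.024 -0.221 0.003 0 -0.01 50" --newtons 15

```text
time_s: 30.15
position: [0.5111, -0.3328, 0.0046]
orientation: [[-0.001, 0.085, 0.996], [0.001, 0.996, -0.085], [-1.0, 0.0, -0.001]]
ft_force: [0.8, -0.5, -0.9]
opening: 0.616
```

```bash
python3 - <<'E'
from plan import *
s=st();print(s["position"])
print(delta(P(.091,0,.17),tool_tray('g-',np.deg2rad(.25))),P(.091,0,.16))
E
```

```text
t 30.15 tray mm [ 600.4  -87.1 -256.2] F tray [ 0.2  0.7 -1. ] open 58.0 j6 -0.55
[ 0.51105281 -0.33281893  0.00459533]
(array([0.107, 2.52 , 0.905]), array([-0.359,  0.355,  2.211])) [0.53811239 0.2937388  0.22147465]
```

Emit:
send_rows --rows "0 0 0.05 0 0 0 50;0 0 0.16 0 0 0 50;0 0.08 0.32 0 0 0.07 50;0 0.22 0.5 -0.01 0.01 0.2 50;0.005 0.38 0.65 -0.03 0.03 0.35 50;0.01 0.54 0.75 -0.05 0.05 0.5 50;0.02 0.72 0.8 -0.08 0.08 0.65 50;0.03 0.9 0.8 -0.1 0.1 0.8 50" --newtons 18

```text
time_s: 31.15
position: [0.5185, -0.1064, 0.2063]
orientation: [[-0.049, -0.522, 0.852], [-0.099, 0.851, 0.516], [-0.994, -0.059, -0.093]]
ft_force: [0.1, 0.3, -3.3]
opening: 0.615
```

```bash
python3 - <<'E'
from plan import *
s=st();print(s["position"])
print(delta(P(.091,0,.16),tool_tray('g-',np.deg2rad(.25))))
E
```

```text
t 31.15 tray mm [458.3 -57.9  10.2] F tray [-1.4  0.1 -3. ] open 57.8 j6 -0.74
[ 0.51851622 -0.1063531   0.20627867]
(array([0.078, 1.6  , 0.061]), array([-0.271,  0.225,  1.409]))
```

Emit:
send_rows --rows "0.005 0.17 0.03 -0.025 0.02 0.14 50;0.015 0.34 0.06 -0.05 0.04 0.28 50;0.025 0.5 0.08 -0.075 0.06 0.42 50;0.035 0.66 0.1 -0.1 0.085 0.56 50;0.045 0.8 0.1 -0.13 0.11 0.7 50;0.055 0.93 0.1 -0.155 0.13 0.84 50;0.06 1 0.1 -0.17 0.145 0.92 50;0.06 1 0.1 -0.17 0.145 0.92 50"

```text
time_s: 32.15
position: [0.5332, 0.1429, 0.2293]
orientation: [[-0.031, -0.957, 0.288], [-0.266, 0.285, 0.921], [-0.964, -0.048, -0.263]]
ft_force: [0.2, -0.5, -4.3]
opening: 0.615
```

```bash
python3 - <<'E'
from plan import *
s=st();print(s["position"])
print(delta(P(.094,0,.11),tool_tray('g-',np.deg2rad(.25))))
print(delta(P(.096,0,.15),tool_tray('g-',np.deg2rad(.25))))
E
```

```text
t 32.15 tray mm [234.4 -19.4 116.2] F tray [-0.9  0.1 -4.2] open 57.8 j6 -0.93
[0.53320971 0.14286665 0.22933729]
(array([ 0.027,  0.524, -0.215]), array([-0.099,  0.073,  0.494]))
(array([ 0.023,  0.571, -0.062]), array([-0.099,  0.073,  0.494]))
```

Emit:
send_rows --rows "0.004 0.1 0 -0.02 0.015 0.1 50;0.008 0.2 0 -0.04 0.03 0.2 50;0.012 0.3 0 -0.06 0.045 0.3 50;0.016 0.4 -0.01 -0.08 0.06 0.4 50;0.02 0.49 -0.03 -0.099 0.073 0.494 50;0.023 0.55 -0.05 -0.099 0.073 0.494 50;0.023 0.571 -0.062 -0.099 0.073 0.494 50;0.023 0.571 -0.062 -0.099 0.073 0.494 50"

```text
time_s: 33.15
position: [0.5393, 0.2844, 0.2135]
orientation: [[0.032, -0.995, -0.092], [-0.34, -0.098, 0.935], [-0.94, 0.001, -0.342]]
ft_force: [0.3, -0.8, -2.7]
opening: 0.616
```

```bash
python3 - <<'E'
from ov import *
s=st();p=intray(s["position"])/1e3
for n in("scene","top"):
    im=capture(n);cv2.imwrite(f"pics/{n}12.png",im[:,:,::-1])
F=[(box(P(p[0],p[1],p[2]-.0046+.015),TR,(.058,.125,.030)),(0,0,255))]
draw("pics/scene12.png","pics/s12.png","scene",F,280,190,180,180,3.3)
draw("pics/top12.png","pics/t12.png","top",F,90,150,140,120,5)
print(delta(P(.093,0,.077),tool_tray('g-',np.deg2rad(.25))))
E
```

```text
t 33.15 tray mm [ 97.1   0.3 149.3] F tray [-0.2  0.2 -2.8] open 57.9 j6 -1.08
(array([ 0.007, -0.083, -0.279]), array([-0.001,  0.001,  0.003]))
```

View pics/s12.png

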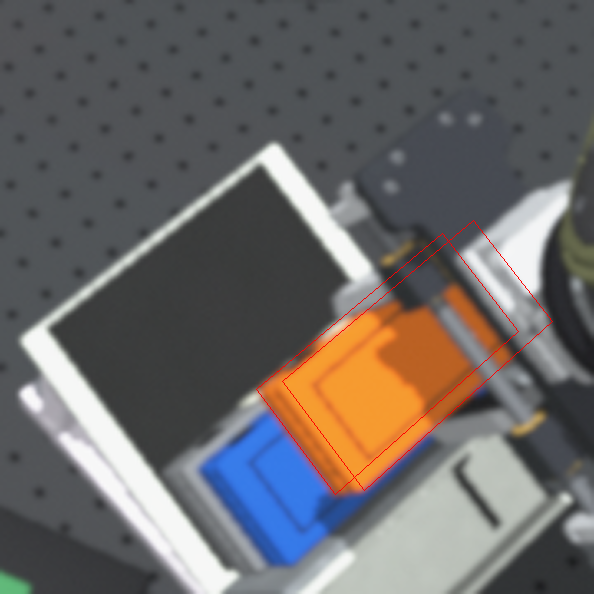

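View pics/t12.png

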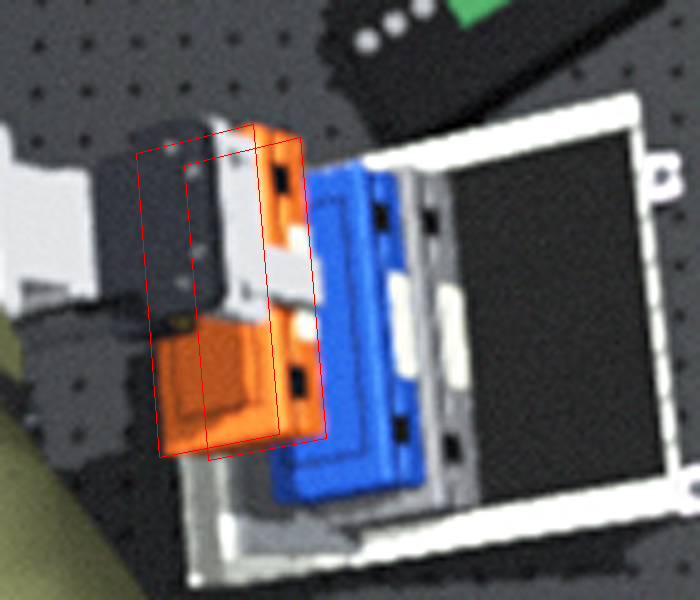

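Emit:
send_rows --rows "0.001 -0.01 -0.04 0 0 0.001 50;0.002 -0.024 -0.09 0 0 0.003 50;0.003 -0.038 -0.14 -0.001 0.001 0.003 50;0.004 -0.052 -0.19 -0.001 0.001 0.003 50;0.006 -0.066 -0.235 -0.001 0.001 0.003 50;0.007 -0.076 -0.265 -0.001 0.001 0.003 50;0.007 -0.083 -0.279 -0.001 0.001 0.003 50;0.007 -0.083 -0.279 -0.001 0.001 0.003 50"

```text
time_s: 34.25
position: [0.5409, 0.2642, 0.144]
orientation: [[0.033, -0.995, -0.096], [-0.341, -0.102, 0.935], [-0.94, 0.002, -0.342]]
ft_force: [-0.1, -1.0, -2.0]
opening: 0.617
```

```bash
python3 - <<'E'
from ov import *
s=st();print(TR.T@s["ft_torque"])
print(delta(P(.0925,0,.0735),tool_tray('g-',np.deg2rad(.25))))
E
```

```text
t 34.25 tray mm [92.3 -0.1 77. ] F tray [ 0.2 -0.2 -2.2] open 58.0 j6 -1.06
[ 0.14665573  0.40752051 -0.01679421]
(array([ 0.001, -0.005, -0.013]), array([ 0.   , -0.   , -0.002]))
```

Slow final lowering to about 72.7.

Emit:
send_rows --rows "0 -0.002 -0.005 0 0 0 50;0 -0.003 -0.009 0 0 -0.001 50;0.001 -0.0045 -0.012 0 0 -0.001 50;0.001 -0.005 -0.0135 0 0 -0.001 50;0.001 -0.0055 -0.0145 0 0 -0.001 50;0.001 -0.0055 -0.0155 0 0 -0.001 50;0.001 -0.006 -0.016 0 0 -0.001 50;0.001 -0.006 -0.016 0 0 -0.001 50"

```text
time_s: 35.25
position: [0.5411, 0.2629, 0.1402]
orientation: [[0.033, -0.995, -0.096], [-0.341, -0.101, 0.935], [-0.94, 0.002, -0.342]]
ft_force: [-1.5, 1.5, 0.5]
opening: 0.62
```

```bash
python3 - <<'E'
from ov import *
s=st();print(TR.T@s["ft_torque"])
E
```

```text
t 35.25 tray mm [92.3  0.  73. ] F tray [-1.3 -1.3  1. ] open 58.3 j6 -1.06
[-0.04439484  0.38711147 -0.07449085]
```

Emit:
send_rows --rows "0 -0.0005 -0.0015 0 0 0 50;0 -0.0005 -0.0015 0 0 0 66;0 -0.0005 -0.0015 0 0 0 67;-0.003 0.034 0.094 0 0 0 67;-0.007 0.075 0.207 0 0 0 67;-0.003 0.02 0.24 0.008 -0.085 -0.235 94;0.003 -0.035 0.265 0.016 -0.17 -0.47 94;0.008 -0.09 0.29 0.025 -0.255 -0.705 94"

```text
time_s: 36.25
position: [0.5432, 0.2398, 0.2125]
orientation: [[0.032, -0.89, 0.455], [-0.341, 0.418, 0.842], [-0.94, -0.182, -0.289]]
ft_force: [-0.3, 0.6, -0.0]
opening: 0.984
```

```bash
python3 - <<'E'
from ov import *
for n in("scene","top"):
    im=capture(n);cv2.imwrite(f"pics/{n}13.png",im[:,:,::-1])
F=[(box(P(.0925,0,.083),TR,(.058,.125,.030)),(0,0,255))]
draw("pics/scene13.png","pics/s13.png","scene",F,280,220,180,180,3.3)
draw("pics/top13.png","pics/t13.png","top",F,90,150,140,120,5)
s=st();print(delta(P(.150,0,.080),tool_tray('p',np.deg2rad(.25))))
E
```

```text
t 36.35 tray mm [1.395e+02 1.000e-01 1.335e+02] F tray [-0.2 -0.2  1. ] open 93.6 j6 -0.57
(array([ 0.01 , -0.112, -0.187]), array([ 0.042, -0.435, -1.203]))
```

View pics/s13.png

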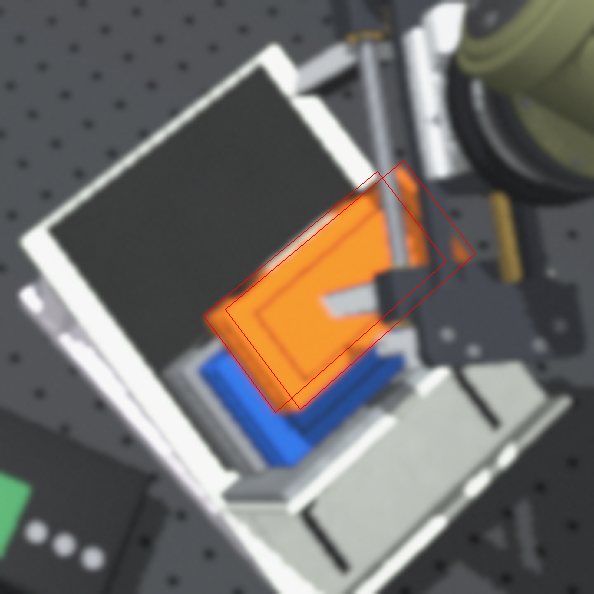

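View pics/t13.png

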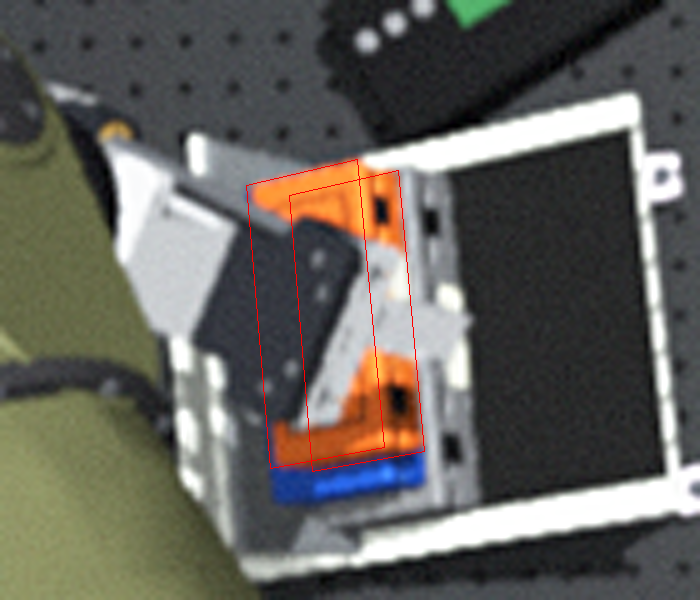

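Emit:
send_rows --rows "0 -0.015 0 0.008 -0.085 -0.235 94;0 -0.03 0 0.016 -0.17 -0.47 94;0.003 -0.05 -0.03 0.024 -0.255 -0.705 94;0.005 -0.07 -0.06 0.032 -0.34 -0.94 94;0.006 -0.08 -0.09 0.034 -0.358 -0.99 94;0.007 -0.09 -0.12 0.034 -0.358 -0.99 94;0.007 -0.09 -0.12 0.034 -0.358 -0.99 94;0.007 -0.09 -0.12 0.034 -0.358 -0.99 94"

```text
time_s: 37.35
position: [0.5449, 0.218, 0.1826]
orientation: [[0.032, -0.275, 0.961], [-0.34, 0.901, 0.269], [-0.94, -0.336, -0.065]]
ft_force: [0.4, 0.5, 0.2]
opening: 0.999
```

```bash
python3 - <<'E'
from ov import *
s=st();print(delta(P(.145,0,.0765),tool_tray('p',np.deg2rad(.25))))
E
```

```text
t 37.35 tray mm [149.2  -0.5  97.5] F tray [-0.4  0.4  0.3] open 93.9 j6 0.25
(array([ 0.003, -0.013, -0.085]), array([ 0.007, -0.08 , -0.22 ]))
```

Emit:
send_rows --rows "0 0 -0.01 0.004 -0.04 -0.11 94;0.001 -0.004 -0.03 0.007 -0.08 -0.22 94;0.002 -0.008 -0.055 0.007 -0.08 -0.22 94;0.003 -0.013 -0.085 0.007 -0.08 -0.22 94;0.002 0.002 -0.09 0.007 -0.08 -0.22 94;0.001 0.017 -0.096 0.007 -0.08 -0.22 94;-0.001 0.032 -0.101 0.007 -0.08 -0.22 94;-0.001 0.032 -0.101 0.007 -0.08 -0.22 94"

```text
time_s: 38.35
position: [0.5445, 0.2261, 0.1572]
orientation: [[0.032, -0.093, 0.995], [-0.341, 0.935, 0.099], [-0.94, -0.342, -0.001]]
ft_force: [0.4, -0.8, -0.7]
opening: 1.0
```

```bash
python3 - <<'E'
from ov import *
s=st();print(TR.T@s["ft_torque"]);print(delta(P(.109,0,.0755),tool_tray('p',np.deg2rad(.25))))
for n in("scene",):
    im=capture(n);cv2.imwrite(f"pics/{n}14.png",im[:,:,::-1])
crop("pics/scene14.png","pics/s14.png",280,220,180,180,3.3)
E
```

```text
t 38.35 tray mm [ 1.328e+02 -1.000e-01  7.640e+01] F tray [ 0.6  0.3 -1. ] open 94.0 j6 0.46
[ 0.09946141  0.08816223 -0.04018251]
(array([-0.008,  0.088, -0.036]), array([0.   , 0.   , 0.002]))
```

View pics/s14.png

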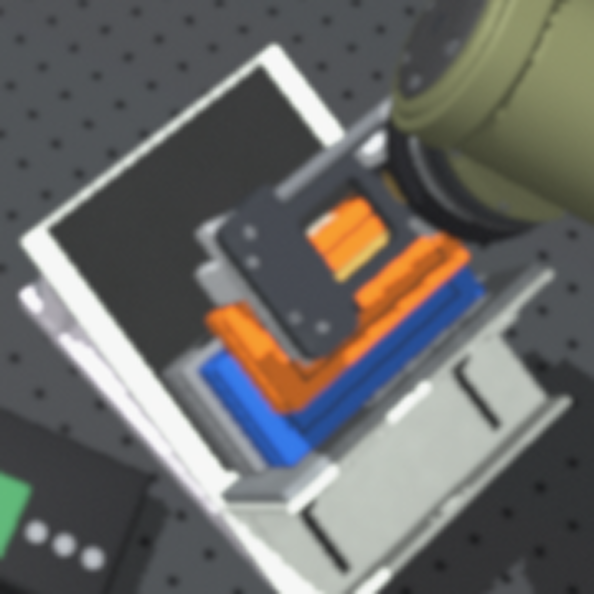

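Emit:
send_rows --rows "-0.001 0.011 -0.004 0 0 0.001 94;-0.002 0.022 -0.008 0 0 0.002 94;-0.003 0.033 -0.013 0 0 0.002 94;-0.004 0.044 -0.018 0 0 0.002 94;-0.005 0.055 -0.022 0 0 0.002 94;-0.006 0.066 -0.027 0 0 0.002 94;-0.007 0.077 -0.032 0 0 0.002 94;-0.008 0.086 -0.036 0 0 0.002 94"

```text
time_s: 39.4
position: [0.5426, 0.2475, 0.1481]
orientation: [[0.033, -0.094, 0.995], [-0.341, 0.935, 0.1], [-0.94, -0.342, -0.001]]
ft_force: [0.2, -0.5, 2.4]
opening: 1.001
```

```bash
python3 - <<'E'
from ov import *
s=st();print(TR.T@s["ft_torque"]);print(delta(P(.1065,0,.0755),tool_tray('p',np.deg2rad(.25))))
E
```

```text
t 39.4 tray mm [109.6   0.   75.2] F tray [1.3 0.1 2. ] open 94.1 j6 0.49
[ 0.06937974 -0.28511585 -0.03132238]
(array([-0.001,  0.012, -0.003]), array([0., 0., 0.]))
```

Emit:
send_rows --rows "0 0.0025 -0.001 0 0 0 94;0 0.005 -0.002 0 0 0 94;-0.001 0.0075 -0.003 0 0 0 94;-0.001 0.01 -0.004 0 0 0 94;-0.001 0.012 -0.0045 0 0 0 94;-0.001 0.014 -0.005 0 0 0 94;-0.0015 0.016 -0.006 0 0 0 94;-0.0015 0.0175 -0.0065 0 0 0 94"

```text
time_s: 40.4
position: [0.5422, 0.2509, 0.1468]
orientation: [[0.032, -0.093, 0.995], [-0.342, 0.934, 0.099], [-0.939, -0.344, -0.002]]
ft_force: [-2.9, -9.0, 4.2]
opening: 1.0
```

```bash
python3 - <<'E'
from ov import *
s=st();print(TR.T@s["ft_torque"])
E
```

```text
t 40.4 tray mm [ 1.059e+02 -1.000e-01  7.510e+01] F tray [ 9.6 -3.8  1. ] open 94.0 j6 0.49
[-0.32682409 -1.54743434 -0.33890617]
```

Emit:
send_rows --rows "0 -0.004 0.0015 0 0 0 94;0 -0.004 0.0015 0 -0.0023 -0.0063 94;0 -0.003 0.001 0 -0.0023 -0.0063 94;0 -0.002 0.0007 0 -0.0023 -0.0063 94;0 -0.001 0.0004 0 -0.0023 -0.0063 94;0 0 0 0 -0.0023 -0.0063 94;0 0.001 -0.0004 0 -0.0023 -0.0063 94;0 0.001 -0.0004 0 -0.0023 -0.0063 94"

```text
time_s: 41.4
position: [0.5422, 0.2508, 0.1469]
orientation: [[0.032, -0.089, 0.996], [-0.343, 0.935, 0.095], [-0.939, -0.345, -0.0]]
ft_force: [-2.6, -10.8, 6.2]
opening: 0.997
```

```bash
python3 - <<'E'
from ov import *
s=st();print(TR.T@s["ft_torque"])
E
```

```text
t 41.4 tray mm [ 1.06e+02 -1.00e-01  7.51e+01] F tray [12.  -3.6  2.2] open 93.7 j6 0.5
[-0.62038881 -1.95436754  0.59382973]
```

Emit:
send_rows --rows "0.002 -0.02 0.007 0 0 0 94;0.005 -0.056 0.02 0 0 0 94;0 -0.05 0.13 0 0 0 94;0 -0.1 0.26 0 0 0 94;-0.04 -0.3 0.35 0.1 0 0 94;-0.1 -0.5 0.35 0.2 0 0 94;-0.15 -0.75 0.35 0.3 0 0 94;-0.2 -1 0.35 0.4 0 0 94"

```text
time_s: 42.4
position: [0.492, 0.0026, 0.2345]
orientation: [[0.035, -0.089, 0.995], [-0.031, 0.995, 0.09], [-0.999, -0.034, 0.032]]
ft_force: [1.8, -0.4, -0.8]
opening: 1.001
```

Emit:
send_rows --rows "0 -0.2 0 0 0 0 94;0 -0.4 0 0 0 0 94;0 -0.6 0 0 0 0 94;0 -0.7 0 0 0 0 94;0 -0.7 0 0 0 0 94;0 -0.7 0 0 0 0 94;0 -0.7 0 0 0 0 94;0 -0.7 0 0 0 0 94"

```text
time_s: 43.4
position: [0.4928, -0.17, 0.2341]
orientation: [[0.033, -0.09, 0.995], [-0.034, 0.995, 0.091], [-0.999, -0.037, 0.03]]
ft_force: [-0.7, -0.1, 0.6]
opening: 0.999
```

```bash
python3 - <<'E'
from ov import *
s=st()
for n in("scene","top"):
    im=capture(n);cv2.imwrite(f"pics/{n}15.png",im[:,:,::-1])
crop("pics/scene15.png","pics/s15.png",280,230,180,180,3.3)
crop("pics/top15.png","pics/t15.png",115,160,130,115,5.2)
F=[(box(P(.073,0,.018),TR,(.066,.16,.036)),(0,255,255)),(box(P(.071,0,.052),TR,(.062,.145,.032)),(0,0,255)),(box(P(.069,0,.083),TR,(.058,.125,.030)),(0,255,0))]
draw("pics/top15.png","pics/t15o.png","top",F,115,160,130,115,5.2)
E
```

```text
t 43.4 tray mm [525.  -89.6  15.5] F tray [ 0.2 -0.7  0.6] open 93.9 j6 -0.48
```

View pics/s15.png

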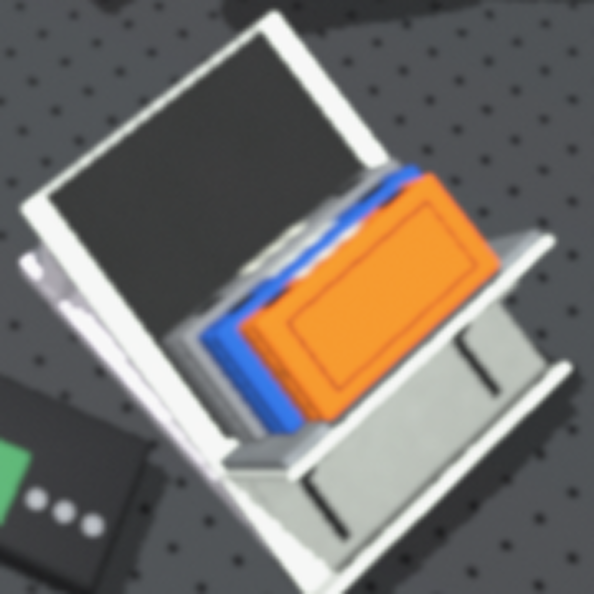

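View pics/t15.png

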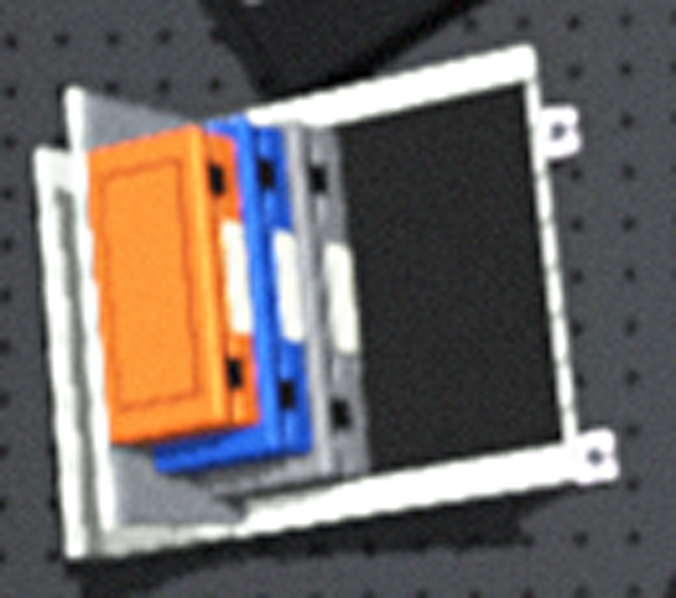

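View pics/t15o.png

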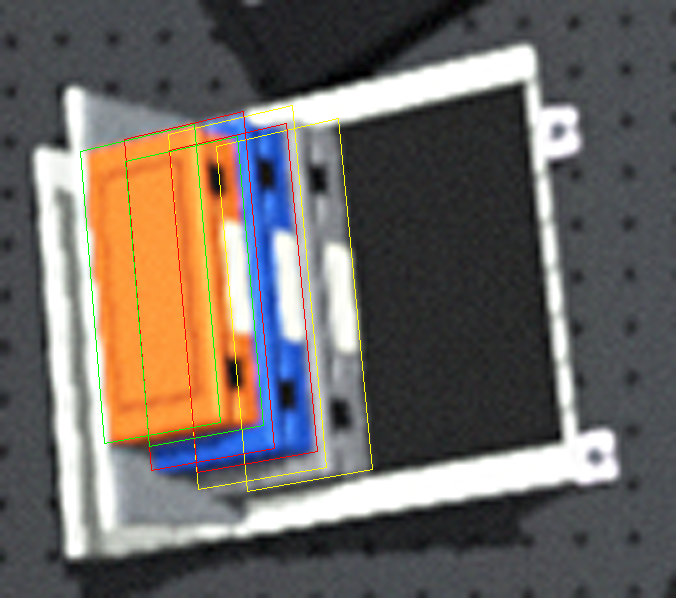

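View pics/scene15.png

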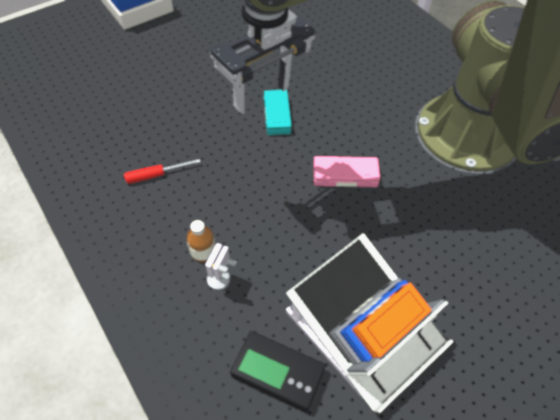

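```bash
python3 - <<'E'
from workcell import *
print(hand_in(), observe()["time_s"])
E
```

```text
the job is handed in; nothing more can be done
the job is handed in; nothing more can be done
```

The three cases are stacked on the sloping stand (grey, then blue, then orange), lids up and labels to the open front. I handed in at about 43.5 s of the 72 s allowed.

**What I did:** I moved the grey case about 7 mm sideways and straightened it with a light grip. Then I pushed it home with both open fingers. Blue and orange were each set down about 23 mm short of the stop, with a light touch-down (about 12 N at most on blue, 3 N on orange), and then pushed home the same way.

**Last checks:**
- **Against the stop:** The push ended at 113.9, 109.9 and 105.9 mm for grey, blue and orange. These steps match the case depths exactly. The final push forces were 10–18 N.
- **Squareness:** For blue and orange I yawed the tool by a fraction of a degree and pressed again. The load moved to the other finger with no movement, so both sit flush. Grey had only the first push, in which both fingers carried load.
- **Centring:** In the last pictures the labels line up and the cases are within about 2 mm of mid-width, with orange sitting about 2.5 mm to the +y side of grey.
- **Other objects:** The bottle, mirror mount, meter, driver and the pink and turquoise look-alikes had not moved, and the arm was clear.

**Disagreements:** The two cameras differed by about 5–7 mm on the starting positions of the blue and orange cases. I used the average, and the grasps confirmed it. The scene camera put the stop 3–4 mm nearer the low end than the top camera and the push did. I went by the push.

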